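# Lock the water filter's toggle clamp with the extension tube

### The job

Lock the toggle clamp that squeezes the water purifier's filter cartridge: slip the open end of the aluminium extension tube fully onto the clamp lever's round stub until it meets the shoulder, swing the lever with it past its dead point to its stop, and press it against the stop there for about half a second with a push of roughly 15 N to be sure it is locked. Then draw the tube off and lay it back in its grey rest as it lay before, leaving the lever locked. Move the lever only with the tube, never load the stub with more than 100 N (through the tube's leverage up to four times your push), and leave the other things on the bench where they are.

Things in the scene. Friction and masses are not known exactly. Their poses are not given: they have to be found in the camera images.
- lever_swing (a joint): lever swing about its upright pivot, rad, growing clockwise from above (stub points roughly to -y, sweeps towards the robot). Starts at 0.16 to 0.24. Resists most at 0.4 to 0.55 (about 1.6 N m, 10 N at the fitted tube's middle); dead point 0.80; from about 0.83 it goes on by itself to a firm stop at 0.90 and stays. Let go before 0.80 it springs back. Play: the tube leads the lever by up to 0.05.
- pivot (a point): lever's pivot axis, on the stub's centre line, 100 mm above the bench; a dark boss 52 mm across, top at 117 mm, sits here on its post. The clamp's aluminium base plate, 150 mm wide, 12 mm thick, reaches 75 mm to the stub's side of the pivot and 425 mm to the other, under the filter cartridge. Nothing on the stub's side is higher than the boss
- shoulder (a point): centre of the flat shoulder (34 mm square block end) at the root of the stub, 42 mm from the pivot, where the tube's mouth comes to rest. The stub is a level steel rod, 15 mm diameter for 70 mm from the shoulder, then a 13 mm cone to a 7 mm tip.
- stub_tip (a point): tip of the stub, 125 mm from the pivot, 83 mm from the shoulder, 100 mm above the bench
- lever: the dark steel clamp lever, origin at the pivot, x axis along the stub away from the pivot, z up. The load of the tube on it counts as the sum of its contacts (near the shoulder and near the stub's tip): at least your push, and up to four times a push at the tube's middle
- tube: square aluminium extension tube 220 mm long, 24 mm outside, 18 mm inside (open 210 mm deep), 0.2 to 0.45 kg; origin at the middle of its axis, x axis along it towards the open mouth; the other end has a black cap reaching 114 mm from the origin. It starts lying level in the rest, axis 42 mm above the bench
- tube_mouth (a point): centre of the tube's open end, 110 mm from its middle along +x
- rest: fixed grey plastic rest: base 170 x 70 x 8 mm with two saddles 18 mm thick, 70 mm either side of its middle along x; each has a notch 36 mm wide, floor 30 mm and cheeks 48 mm above the bench. Origin under its middle on the bench; x axis is the direction in which the tube's mouth points when it lies there. Fingers fit between the saddles at its middle
- rest_mid (a point): where the middle of the tube's axis belongs when it lies in the rest: 42 mm above the bench over the rest's middle
- amber_bottle: bystander: amber bottle 68 mm wide, 170 mm high, origin under its base
- beaker: bystander: glass beaker 72 mm wide, 90 mm high, origin under its base
- spanner: bystander: steel spanner 150 mm long lying flat
- bung: bystander: black rubber bung 34 mm wide, 30 mm high
- collar: bystander: steel ring 44 mm wide, 14 mm high
- jar: bystander: glass jar 60 mm wide, 85 mm high, white cap
- dish: bystander: glass dish 84 mm wide, 16 mm high
Not all that is in view belongs to the job. Several things have the shape of the tube; the one meant has the colours described above.

How it is judged (in metres and radians):
On the way, in this order (a step that is already met when the one before it is completed fails the run):
1. the tube is fully on the stub (its mouth within 6 mm of the shoulder) with the lever still short of its dead point (distance between tube_mouth and shoulder below 0.006 m and value of joint lever_swing below 0.6 rad), for 0.1 s.
2. with the tube on the stub, the lever is against its stop and the tube presses on it with 14 N or more (distance between tube_mouth and shoulder below 0.025 m and value of joint lever_swing above 0.87 rad and contact force between tube and lever above 14 N), for 0.25 s.
At the end, for the whole second after the job is handed in: The lever is past its dead point at its stop (joint above 0.87 rad) and stays; the tube lies in both saddles of its rest, released and still, its centre within 15 mm of the rest's middle point, within 0.12 rad of the rest's length, mouth towards the rest's +x end (value of joint lever_swing above 0.87 rad and distance between tube and rest_mid below 0.015 m and angle between the x axis of tube and the x axis of rest, either way round below 0.12 rad and x of tube_mouth in the frame of rest above 0.09 m and linear speed of tube below 0.01 m/s); the robot touches nothing.
It fails at once if the tube loads the lever with more than 100 N (contact force between tube and lever above 100 N).
It fails at once if the gripper or arm pushes the lever itself (contact force between the arm and lever above 3 N).
It fails at once if the fingers push the lever itself (contact force between the fingers and lever above 3 N).
It fails at once if a bystander is moved more than 30 mm (distance of any of amber_bottle, beaker, spanner, bung, collar, jar, dish from where it was at the start of the episode above 0.03 m).
It also fails if it takes over 70 s, if anything falls off the work surface, if the arm or the gripper's body presses on something with over 40 N, if the wrist force passes 120 N, or if a joint passes its speed limit or range.

### The arm

A 6-joint arm with a two-finger parallel gripper is mounted at the origin on the work surface. World frame = base frame: x ahead of the robot, y to its left, z up, the work surface at z = 0. Lengths are in mm, angles in rad, forces in N, time in s.
With the tool pointing down it reaches from about 425 to 950 mm from the base axis. Payload 3.5 kg.
Tool frame: the origin (TCP) lies on the centre line of the jaws, within the pads' length; the fingertips stand 19 mm ahead of it and the grasp point (between the pads) is the TCP (tip_extent is the distance from the TCP to the fingertips, in mm); z points along the fingers, y is the direction in which the jaws open and shut (so a half turn about z gives the same grasp; the last joint's range is limited). The gripper opens to 85 mm and grips with 20 to 120 N. Pads are 22 mm wide; open, the fingers measure 114 mm over their backs; the gripper's body (76 mm by 85 mm) begins 54 mm behind the grasp point. The pads swing forward as they close: fully open they stand 13 mm farther back than shut.
Start: joints at [1.048, 0.286, 1.577, -0, 1.279, -0.15], TCP at [245.815, 628.635, 250.325] pointing down, gripper open.
Joint ranges: [-2.77, 2.77], [-0.9, 2.22], [0.21, 2.48], [-1.53, 4.67], [0.24, 2.81], [-2.84, 2.84]. Speed limits (rad/s): [2.79, 2.79, 3.14, 3.14, 3.14, 3.14].

### API

Orientations are given as a unit quaternion [x, y, z, w].
In Python, from station import * gives the robot as it stands.
- The arm moves only by the shell command python3 -m pendant 'ROWS' [OPENING] [FORCE]. ROWS is JSON, a list of rows, each a list of 2 entries, a list of its own where there are three numbers: the shift along the tool's x, y, z in cm, then the turn about the tool's z in degrees. In form: [[[dx, dy, dz], yaw], ...]. A call has 1 to 12 rows; each row shifts and turns the pose as measured when the row begins, along the tool's axes as they then stand; what a row does not reach is not made up. A row lasts 1/10 s, in which the tool goes at most 50 mm and 8.59 degrees, less where a joint would pass 70% of its speed; a pose out of reach is approached as far as the arm can. A call with a gripper value outside its range is refused whole. OPENING is the opening in per cent of the stroke, from 0 (shut) to 100 (fully open), set as the call begins (- or left out, the last holds). The fingers move at their own pace and stop on an object; FORCE is the grip in N (left out, the last holds). Time passes only in rows, so rows that do not move let the fingers close. It gives the time, the measured TCP pose, the force and the opening at its end, in the units of the state.
- read_state(): the state, without advancing time (a new reading comes with each control period).
- camera(name): name is "scene" or "side" or "wrist"; returns a dict with "img" (384x512x3 uint8, red, green, blue), "z_map" (384x512 float32, mm along the optical axis (not along the pixel's ray), 0 where there is no reading), "mtx" (3x3 intrinsics, pixels), "extrinsics" (4x4, takes a point from camera to world coordinates). Camera axes: x right, y down, z forward; pixel columns grow to the right and rows downward; lengths in mm; the calibration is good to about 2 mm. A picture is of the moment at which its call begins.
- job_done(): hands the job in, once; it reports no verdict.
The state is a dict: "time_s": time; "q": joint angles; "joint_vel": joint speeds; "joint_torque": joint torques, N m; "tool_pos": TCP position; "eef_rot": TCP orientation; "ft_force": force on the tool from outside, world axes, zero at the start; "wrist_torque": the same for the moment, N m; "gripper_width": finger opening in mm.
Only numpy, scipy, OpenCV 4.12 (cv2) and the standard library are available. Lean on these libraries where they do the work, as an engineer would, in place of code of your own. Each camera call takes 0.05 s, during which the arm holds its last target. There are 200 camera calls.

## Working session

There is one attempt and no reset: what is moved stays moved. The work goes in short steps, Python scripts to look and compute and a shell command to move; the robot and the scene stay as the last step left them, time stands still between calls to the robot, and variables do not carry over. Pictures are saved under pics/ and viewed, about 8 in all and at most 12, crops included, and the job is handed in when it is done.

```bash
ls; mkdir -p pics; python3 - <<'E'
from station import *
import cv2,numpy as np
s=read_state();print(s)
for n in("scene","side"):
    c=camera(n);np.savez(f"{n}0.npz",**c);cv2.imwrite(f"pics/{n}0.png",cv2.resize(c["img"][:,:,::-1],(768,576)))
    print(n,c["mtx"].tolist(),c["extrinsics"].round(3).tolist())
E
```

```text
pics
{'time_s': 0.0, 'q': array([ 1.04803341e+00,  2.87200914e-01,  1.57820198e+00, -3.83324284e-06,
        1.27861342e+00, -1.50016491e-01]), 'joint_vel': array([ 1.63334447e-03,  8.00677490e-05, -3.80462601e-04,  8.78376828e-05,
        1.54068114e-03, -1.61930297e-03]), 'joint_torque': array([ 7.78803333e-04, -4.05980587e+01, -2.92624944e+01, -1.49833886e-04,
        5.73912359e-03,  4.40298848e-06]), 'tool_pos': array([245.48541895, 628.10612328, 248.9101083 ]), 'eef_rot': array([ 1.85295462e-01,  9.82682107e-01, -1.14451724e-03, -3.98271124e-04]), 'ft_force': array([-0.28014631, -0.28573321,  0.6915961 ]), 'wrist_torque': array([-0.01939632,  0.00976008,  0.03825122]), 'gripper_width': 85.63350549726421}
scene [[476.55298164054676, 0.0, 249.65359956637187], [0.0, 476.55298164054676, 200.64442673102937], [0.0, 0.0, 1.0]] [[-0.63, 0.665, -0.402, 1050.941], [0.777, 0.537, -0.33, 296.012], [-0.003, -0.52, -0.854, 1231.154], [0.0, 0.0, 0.0, 1.0]]
side [[372.6851298026677, 0.0, 257.1530190727786], [0.0, 372.6851298026677, 191.1060363436917], [0.0, 0.0, 1.0]] [[-0.841, -0.423, 0.338, 196.602], [-0.541, 0.665, -0.515, 342.84], [-0.007, -0.615, -0.788, 784.238], [0.0, 0.0, 0.0, 1.0]]
```

View pics/scene0.png

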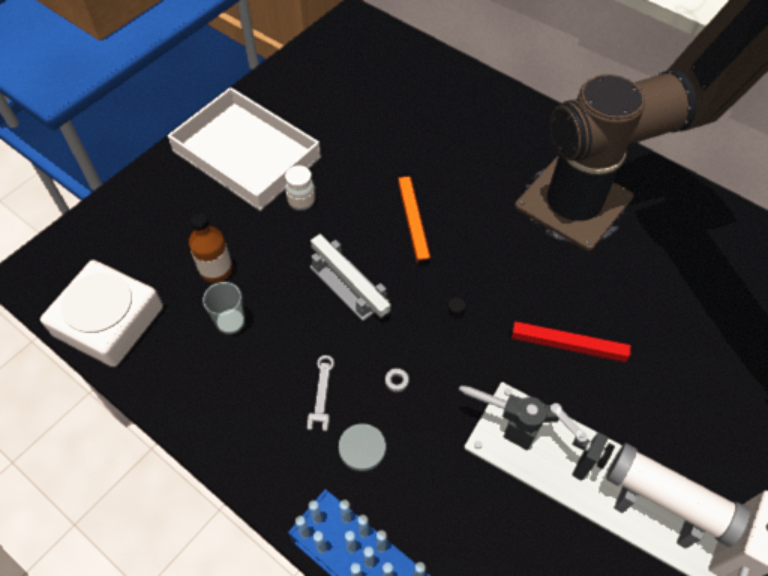

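View pics/side0.png

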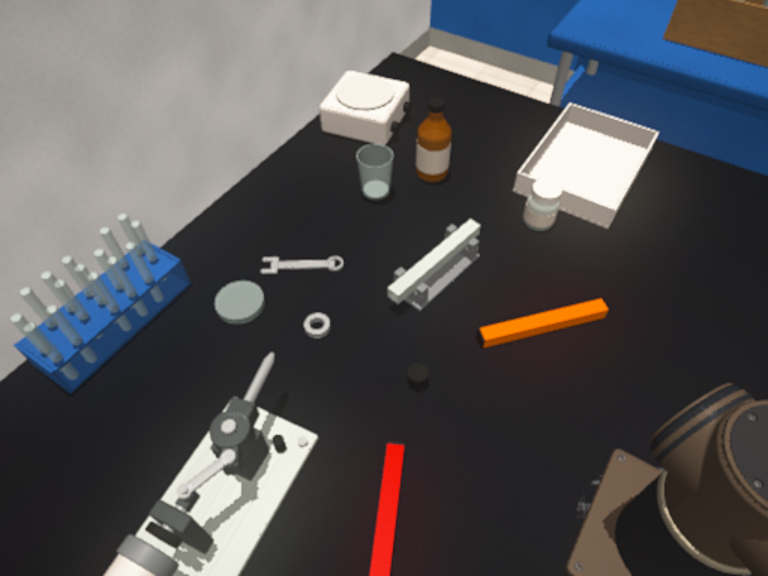

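The scene view (768x576) shows the aluminium tube in its rest from (318,242) to (385,305), the stub from (462,390) to the boss at (531,410), and red and orange decoys. The side view shows the tube from (395,290) to (475,228) and the stub tip at (268,355).

```bash
cat > h.py <<'E'
import numpy as np,cv2
from station import *
def cloud(c):
    K=c["mtx"];z=c["z_map"];v,u=np.mgrid[:z.shape[0],:z.shape[1]]
    P=np.stack([(u-K[0,2])/K[0,0]*z,(v-K[1,2])/K[1,1]*z,z],-1)
    E=c["extrinsics"];W=P@E[:3,:3].T+E[:3,3];W[z<=0]=np.nan
    return W
def ray(c,u,v,h):
    K=c["mtx"];E=c["extrinsics"];d=E[:3,:3]@[(u-K[0,2])/K[0,0],(v-K[1,2])/K[1,1],1];o=E[:3,3]
    return o+d*(h-o[2])/d[2]
def proj(c,p):
    E=c["extrinsics"];q=c["mtx"]@(E[:3,:3].T@(np.array(p)-E[:3,3]));return q[:2]/q[2]
def rect(pts):
    (cx,cy),(w,h),a=cv2.minAreaRect(pts.astype(np.float32))
    b=cv2.boxPoints(((cx,cy),(w,h),a));return (cx,cy),(w,h),a,b
E
python3 - <<'E'
from h import *
for n in("scene","side"):
    c=dict(np.load(n+"0.npz"));W=cloud(c);s=1/1.5
    pts={"scene":dict(tA=(318,242),tB=(385,303),tip=(462,390),boss=(531,410),bottle=(210,250),beaker=(224,305),bung=(457,305),collar=(397,380),jar=(300,190),dish=(362,447),span=(320,390),orange=(414,215),red=(570,341)),
    "side":dict(tA=(472,230),tB=(398,288),tip=(268,357),boss=(230,427),bung=(418,375),orange=(545,322),red=(388,500))}[n]
    hz=dict(tA=54,tB=54,tip=100,boss=117)
    for k,(u,v) in pts.items():
        print(n,k,W[int(v*s),int(u*s)].round(),ray(c,u*s,v*s,hz.get(k,0)).round())
    hsv=cv2.cvtColor(c["img"],cv2.COLOR_RGB2HSV)
    # tube top
    t=(pts["tA"][0]+pts["tB"][0])/3,(pts["tA"][1]+pts["tB"][1])/3
    c0=ray(c,*t,54)
    m=(abs(W[...,2]-54)<4)&(np.hypot(W[...,0]-c0[0],W[...,1]-c0[1])<140)
    r=rect(W[m][:,:2]);print("tube top",m.sum(),r)
    cc=ray(c,*(np.array(pts["boss"])*s),117)
    m=(abs(W[...,2]-117)<5)&(np.hypot(W[...,0]-cc[0],W[...,1]-cc[1])<60);print("boss",m.sum(),cv2.minEnclosingCircle(W[m][:,:2].astype(np.float32)),W[m].mean(0))
    m=(W[...,2]>95)&(W[...,2]<112)&(np.hypot(W[...,0]-cc[0],W[...,1]-cc[1])<140)&(np.hypot(W[...,0]-cc[0],W[...,1]-cc[1])>60)&(W[...,1]<cc[1])
    print("stub",m.sum(),cv2.fitLine(W[m][:,:2].astype(np.float32),cv2.DIST_HUBER,0,.01,.01).ravel(),W[m].min(0),W[m].max(0))
E
```

```text
scene tA [ 459. -337.   53.] [ 460. -336.   54.]
scene tB [ 488. -142.   51.] [ 488. -139.   54.]
scene tip [565.  91. 104.] [564.  90. 100.]
scene boss [530. 203. 123.] [528. 203. 117.]
scene bottle [ 632. -455.  112.] [ 592. -528.    0.]
scene beaker [ 677. -395.   27.] [ 669. -408.    0.]
scene bung [394. -37.  34.] [375. -44.   0.]
scene collar [580. -39.  -4.] [581. -36.   0.]
scene jar [ 386. -450.   65.] [ 351. -490.    0.]
scene dish [728.  -0.  15.] [724.  -3.   0.]
scene span [ 691. -133.    8.] [ 688. -135.   -0.]
scene orange [ 266. -238.   29.] [ 248. -250.    0.]
scene red [320. 177.  29.] [303. 175.   0.]
tube top 528 ((476.25091552734375, -243.0125732421875), (226.74368286132812, 59.901023864746094), 80.35686492919922, array([[ 427.73257, -349.76544],
       [ 486.7872 , -359.79953],
       [ 524.7693 , -136.2597 ],
       [ 465.71463, -126.22562]], dtype=float32))
boss 428 ((527.9943237304688, 211.63177490234375), 51.59624481201172) [529.69853428 200.73706306 117.47384642]
stub 141 [ 2.5098225e-01 -9.6799171e-01  5.5603168e+02  1.1574140e+02] [539.92148669  82.946709
[... 207 characters left out ...]
[527. 203. 119.] [527. 203. 117.]
side bung [387. -32.  29.] [393. -47.   0.]
side orange [ 264. -234.   23.] [ 264. -250.   -0.]
side red [327. 147.  20.] [329. 141.   0.]
tube top 634 ((473.4027404785156, -241.63116455078125), (224.1636962890625, 27.032461166381836), 79.2359390258789, array([[ 439.19135, -349.21652],
       [ 465.74817, -354.26523],
       [ 507.61414, -134.0458 ],
       [ 481.0573 , -128.9971 ]], dtype=float32))
boss 801 ((525.7333374023438, 212.35780334472656), 50.94295883178711) [522.69739066 205.19433051 116.44025037]
stub 187 [ 2.8244126e-01 -9.5928460e-01  5.4909619e+02  1.1703691e+02] [537.29302649  84.42278208  95.6960697 ] [562.94789657 144.92679595 108.42151473]
```

```bash
cat >> h.py <<'E'
from scipy.spatial.transform import Rotation as Rot
def xang(s): x=Rot.from_quat(s["eef_rot"]).as_matrix()[:,0];return np.degrees(np.arctan2(x[1],x[0]))
def plan(tgt,ang,n,start=None):
    """rows (tool cm, deg) for a straight line to world tgt with tool x at ang deg"""
    s=read_state();p,a=(s["tool_pos"],xang(s)) if start is None else start
    d=(np.array(tgt)-p)/n;da=(ang-a)/n;out=[]
    for i in range(n):
        t=np.radians(a+i*da);x,y=np.array([np.cos(t),np.sin(t)]),np.array([np.sin(t),-np.cos(t)])
        out.append([[round(float(d[:2]@x)/10,2),round(float(d[:2]@y)/10,2),round(-d[2]/10,2)],round(-da,1)])
    print(out);return np.array(tgt),ang
def st():
    s=read_state();print(round(s["time_s"],2),s["tool_pos"].round(1),"xang",round(xang(s),2),"z",Rot.from_quat(s["eef_rot"]).as_matrix()[:,2].round(3),"F",s["ft_force"].round(1),"T",s["wrist_torque"].round(2),"w",round(s["gripper_width"],1),"q",s["q"].round(2));return s
E
python3 -c "
from h import *
a=plan([550,100,250],158.6,12)
plan([474,-240,200],80,10,a)"
```

```text
[[[-3.97, -3.17, np.float64(-0.01)], np.float64(0.0)], [[-3.97, -3.17, np.float64(-0.01)], np.float64(0.0)], [[-3.97, -3.17, np.float64(-0.01)], np.float64(0.0)], [[-3.97, -3.17, np.float64(-0.01)], np.float64(0.0)], [[-3.97, -3.17, np.float64(-0.01)], np.float64(0.0)], [[-3.97, -3.17, np.float64(-0.01)], np.float64(0.0)], [[-3.97, -3.17, np.float64(-0.01)], np.float64(0.0)], [[-3.97, -3.17, np.float64(-0.01)], np.float64(0.0)], [[-3.97, -3.17, np.float64(-0.01)], np.float64(0.0)], [[-3.97, -3.17, np.float64(-0.01)], np.float64(0.0)], [[-3.97, -3.17, np.float64(-0.01)], np.float64(0.0)], [[-3.97, -3.17, np.float64(-0.01)], np.float64(0.0)]]
[[[-0.53, -3.44, np.float64(0.5)], 7.9], [[-1.0, -3.34, np.float64(0.5)], 7.9], [[-1.45, -3.17, np.float64(0.5)], 7.9], [[-1.87, -2.94, np.float64(0.5)], 7.9], [[-2.25, -2.66, np.float64(0.5)], 7.9], [[-2.59, -2.33, np.float64(0.5)], 7.9], [[-2.89, -1.95, np.float64(0.5)], 7.9], [[-3.13, -1.54, np.float64(0.5)], 7.9], [[-3.31, -1.1, np.float64(0.5)], 7.9], [[-3.43, -0.63, np.float64(0.5)], 7.9]]
```

```bash
sed -i 's/out.append(\(.*\))$/out.append(np.round(np.r_[float(d[:2]@x)\/10,float(d[:2]@y)\/10,-d[2]\/10,-da],2).tolist())/' h.py
python3 -m pendant '[[[-4,-3.2,0],0],[[-4,-3.2,0],0],[[-4,-3.2,0],0],[[-4,-3.2,0],0],[[-4,-3.2,0],0],[[-4,-3.2,0],0],[[-4,-3.2,0],0],[[-4,-3.2,0],0],[[-4,-3.2,0],0],[[-4,-3.2,0],0],[[-4,-3.2,0],0],[[-4,-3.2,0],0]]'
python3 -c "
from h import *
st();plan([474,-240,200],80,11)"
```

```text
time_s: 1.3
tool_pos: [543.3, 107.4, 242.9]
eef_rot: [0.179, 0.984, -0.003, -0.003]
ft_force: [0.2, -0.1, -0.7]
gripper_width: 85.6
1.3 [543.3 107.4 242.9] xang 159.33 z [-0.008 -0.005 -1.   ] F [ 0.2 -0.1 -0.7] T [ 0.01 -0.02 -0.01] w 85.6 q [ 0.01  0.03  1.88 -0.01  1.24 -1.19]
[[-0.52, -3.18, 0.39, 7.21], [-0.92, -3.09, 0.39, 7.21], [-1.3, -2.95, 0.39, 7.21], [-1.66, -2.76, 0.39, 7.21], [-1.99, -2.53, 0.39, 7.21], [-2.29, -2.26, 0.39, 7.21], [-2.56, -1.95, 0.39, 7.21], [-2.78, -1.62, 0.39, 7.21], [-2.97, -1.25, 0.39, 7.21], [-3.1, -0.87, 0.39, 7.21], [-3.18, -0.48, 0.39, 7.21]]
```

```bash

python3 -m pendant '[[[-0.5,-3.2,0.4],7.2],[[-0.9,-3.1,0.4],7.2],[[-1.3,-2.95,0.4],7.2],[[-1.65,-2.75,0.4],7.2],[[-2,-2.5,0.4],7.2],[[-2.3,-2.25,0.4],7.2],[[-2.55,-1.95,0.4],7.2],[[-2.8,-1.6,0.4],7.2],[[-2.95,-1.25,0.4],7.2],[[-3.1,-0.9,0.4],7.2],[[-3.2,-0.5,0.4],7.2],[[0,0,0],0]]' 
python3 - <<'E'
from h import *
st();c=camera("wrist");np.savez("w1.npz",**c);cv2.imwrite("pics/w1.png",c["img"][:,:,::-1])
W=cloud(c)
g=c["img"].mean(2)
m=(abs(W[...,2]-54)<5)&(np.hypot(W[...,0]-474,W[...,1]+240)<150)
print(rect(W[m][:,:2]),np.nanmedian(W[m],0))
E
```

```text
time_s: 2.5
tool_pos: [458.3, -256.5, 194.3]
eef_rot: [0.786, 0.618, -0.007, -0.003]
ft_force: [1.2, 0.7, -0.1]
gripper_width: 85.7
2.5 [ 458.3 -256.5  194.3] xang 76.32 z [-0.014 -0.003 -1.   ] F [ 1.2  0.7 -0.1] T [ 0.03 -0.01  0.01] w 85.7 q [-0.7   0.02  1.99 -0.01  1.15 -0.45]
((477.4820556640625, -243.76266479492188), (224.2707061767578, 47.434471130371094), 80.08475494384766, array([[ 434.81036, -350.13922],
       [ 481.53632, -358.307  ],
       [ 520.15375, -137.38611],
       [ 473.4278 , -129.21832]], dtype=float32)) [ 480.80460692 -224.12999671   53.31744416]
```

View pics/w1.png

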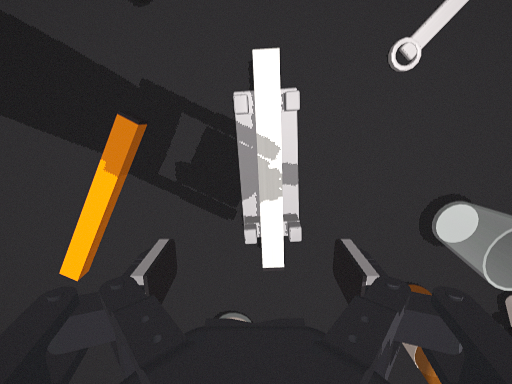

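The wrist view shows the tube lying from (266,48) to (273,267) over its rest. The mouth end isn't clear yet, so I'll zoom in on both ends.

```bash
python3 - <<'E'
from h import *
o=[]
for n,(u,v) in(("side0",(265,190)),("scene0",(255,200)),("w1",(266,55)),("w1",(273,262))):
    c=dict(np.load(n+".npz"));v=max(v,20);o.append(cv2.resize(c["img"][v-20:v+20,u-20:u+20,::-1],(390,290),interpolation=cv2.INTER_CUBIC))
cv2.imwrite("pics/ends.png",np.vstack([np.hstack(o[:2]),np.hstack(o[2:])]))
c=dict(np.load("w1.npz"))
for u,v in((252,48),(280,48),(263,267),(284,267)):print(ray(c,u,v,54).round(1))
for u,v in((241,103),(292,100),(251,234),(294,232)):print("sad",ray(c,u,v,48).round(1))
E
```

```text
[ 487.  -129.8   54. ]
[ 511.1 -135.8   54. ]
[ 446.5 -346.3   54. ]
[ 469.3 -351.7   54. ]
sad [ 465.7 -171.8   48. ]
sad [ 513.6 -180.7   48. ]
sad [ 442.2 -306.8   48. ]
sad [ 488.7 -315.3   48. ]
```

View pics/ends.png

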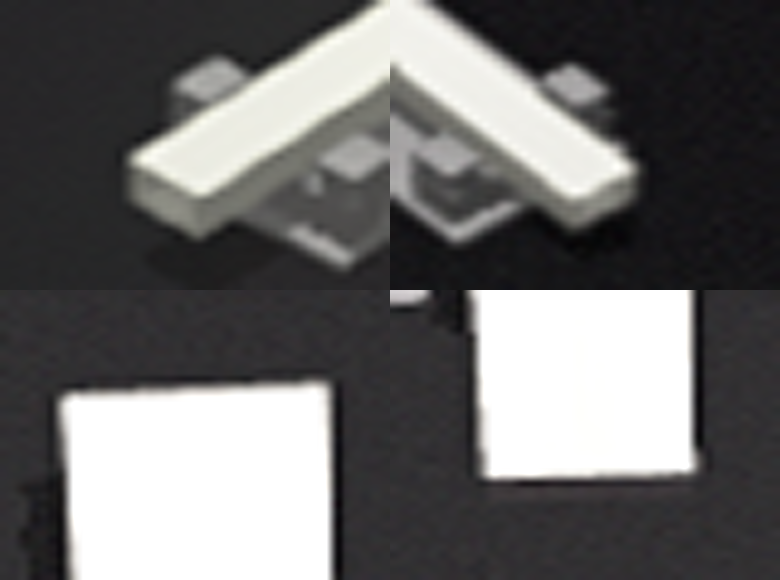

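The +y end shows a bare aluminium face with no black cap, and a dark strip shows past the -y end, so the mouth points to +y. The tube middle is about (478,-242) and its axis is at about 79.5°.

```bash
python3 -c "
from h import *
a=plan([478,-242,120],79.5,3);plan([478,-242,44],79.5,3,a)"
```

```text
[[0.57, 0.53, 2.48, -1.01], [0.56, 0.54, 2.48, -1.01], [0.56, 0.55, 2.48, -1.01]]
[[0.0, 0.0, 2.53, -0.0], [0.0, 0.0, 2.53, -0.0], [0.0, 0.0, 2.53, -0.0]]
```

```bash
python3 -m pendant '[[[0.6,0.5,2.5],-1],[[0.6,0.5,2.5],-1],[[0.5,0.5,2.5],-1],[[0,0,1],0],[[0,0,0],0]]'
python3 -c "
from h import *
st();plan([478,-242,44],79.5,4)"
```

```text
time_s: 3.05
tool_pos: [477.6, -238.0, 107.6]
eef_rot: [0.766, 0.643, -0.005, -0.003]
ft_force: [0.3, 0.9, 0.6]
gripper_width: 85.1
3.05 [ 477.6 -238.   107.6] xang 80.04 z [-0.012 -0.001 -1.   ] F [0.3 0.9 0.6] T [-0.02  0.01 -0.04] w 85.1 q [-0.65  0.15  2.02 -0.01  0.98 -0.47]
[[-0.1, 0.03, 1.59, 0.14], [-0.1, 0.03, 1.59, 0.14], [-0.1, 0.03, 1.59, 0.14], [-0.1, 0.03, 1.59, 0.14]]
```

```bash
python3 -m pendant '[[[-0.1,0,1.6],0],[[-0.1,0,1.6],0],[[-0.1,0,1.6],0],[[-0.1,0,1.6],0],[[0,0,0],0]]'
python3 -m pendant '[[[0,0,0],0],[[0,0,0],0],[[0,0,0],0],[[0,0,0],0],[[0,0,0],0],[[0,0,0],0]]' 15 60
python3 -c "
from h import *
st()"
```

```text
time_s: 3.55
tool_pos: [479.9, -242.8, 48.6]
eef_rot: [0.764, 0.645, -0.004, 0.001]
ft_force: [0.2, 0.0, 1.0]
gripper_width: 85.3
time_s: 4.15
tool_pos: [481.3, -243.9, 54.0]
eef_rot: [0.764, 0.645, -0.004, 0.004]
ft_force: [0.8, -0.7, -2.7]
gripper_width: 22.8
4.15 [ 481.3 -243.9   54. ] xang 80.36 z [-0.002 -0.011 -1.   ] F [ 0.8 -0.7 -2.7] T [-0.08  0.02 -0.03] w 22.8 q [-0.65  0.24  2.03 -0.01  0.86 -0.48]
```

```bash
python3 -m pendant '[[[0,0,0],0],[[0,0,0],0],[[-0.1,0.2,0.6],0],[[-0.1,0.1,0.6],0]]' 55
python3 -m pendant '[[[0,0,0.1],0],[[0,0,0.1],0],[[0,0,0.1],0],[[0,0,0.1],0],[[0,0,0.1],0]]' 15 60
python3 -c "
from h import *
st()"
```

```text
time_s: 4.55
tool_pos: [485.7, -247.4, 42.7]
eef_rot: [0.764, 0.645, -0.003, 0.006]
ft_force: [-0.4, -0.1, -0.4]
gripper_width: 47.3
time_s: 5.05
tool_pos: [481.1, -246.2, 39.7]
eef_rot: [0.765, 0.645, -0.007, -0.003]
ft_force: [-4.0, 2.7, 8.8]
gripper_width: 23.1
5.05 [ 481.1 -246.2   39.7] xang 80.27 z [-0.015 -0.004 -1.   ] F [-4.   2.7  8.8] T [ 0.2   0.38 -0.06] w 23.1 q [-0.66  0.28  2.02 -0.02  0.85 -0.47]
```

```bash
python3 -m pendant '[[[0,0,-2],0],[[0,0,-3],0],[[0,0,-3],0],[[0,0,-3],0],[[0,0,0],0]]'
python3 -c "
from h import *
st();plan([613,-84,150],106.6,7)"
```

```text
time_s: 5.55
tool_pos: [478.7, -242.7, 145.4]
eef_rot: [0.765, 0.644, -0.009, -0.011]
ft_force: [0.7, 0.1, -3.5]
gripper_width: 23.5
5.55 [ 478.7 -242.7  145.4] xang 80.24 z [-0.027  0.006 -1.   ] F [ 0.7  0.1 -3.5] T [-0.07 -0.07  0.01] w 23.5 q [-0.65  0.11  1.99 -0.01  1.07 -0.48]
[[2.56, 1.51, -0.07, -3.77], [2.45, 1.67, -0.07, -3.77], [2.34, 1.83, -0.07, -3.77], [2.21, 1.98, -0.07, -3.77], [2.08, 2.12, -0.07, -3.77], [1.94, 2.25, -0.07, -3.77], [1.78, 2.37, -0.07, -3.77]]
```

```bash
python3 -m pendant '[[[2.5,1.5,0],-3.8],[[2.4,1.7,0],-3.8],[[2.3,1.8,0],-3.8],[[2.2,2,0],-3.8],[[2.1,2.1,0],-3.8],[[1.9,2.2,0],-3.8],[[1.7,2.3,0],-3.8],[[0,0,0],0]]'
python3 - <<'E'
from h import *
st();c=camera("wrist");np.savez("w2.npz",**c);cv2.imwrite("pics/w2.png",c["img"][:,:,::-1])
E
```

```text
time_s: 6.35
tool_pos: [604.2, -76.7, 117.9]
eef_rot: [0.59, 0.807, -0.009, -0.028]
ft_force: [-0.6, -1.1, -5.1]
gripper_width: 23.1
6.35 [604.2 -76.7 117.9] xang 107.65 z [-0.055  0.018 -0.998] F [-0.6 -1.1 -5.1] T [-0.05 -0.04  0.02] w 23.1 q [-0.29  0.31  1.81  0.    1.08 -0.6 ]
```

View pics/w2.png

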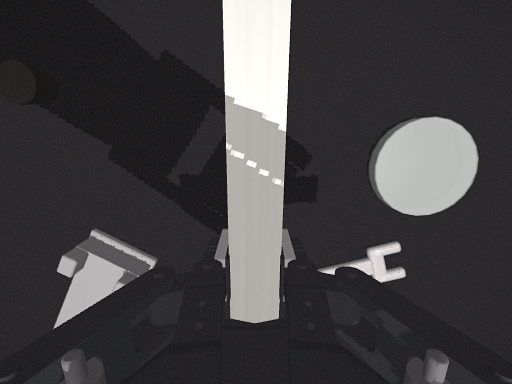

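The wrist view shows the tube held centrally, with its mouth out of frame at the top; dish, spanner and collar are clear of it. The tool tilt has drifted to 3° and z sagged, so I'll check how tilt reacts to idle rows and upward moves.

```bash
for r in 1 ; do python3 -m pendant '[[[0,0,0],0],[[0,0,0],0]]'; python3 -c "
from h import *
st()"; python3 -m pendant '[[[0,0,-1.5],0],[[0,0,-1.5],0]]'; python3 -c "
from h import *
st()"; done; python3 - <<'E'
from h import *
for n in("scene","side"):
    c=camera(n);np.savez(f"{n}1.npz",**c)
o=[]
for n,(u,v) in(("side1",(160,270)),("scene1",(325,250))):
    c=dict(np.load(n+".npz"));o.append(cv2.resize(c["img"][v-80:v+80,u-70:u+70,::-1],(400,457),interpolation=cv2.INTER_CUBIC))
cv2.imwrite("pics/cl.png",np.hstack(o))
E
```

```text
time_s: 6.6
tool_pos: [600.0, -77.8, 112.9]
eef_rot: [0.591, 0.806, -0.012, -0.032]
ft_force: [0.4, 0.0, -4.4]
gripper_width: 23.2
6.6 [600.  -77.8 112.9] xang 107.48 z [-0.065  0.019 -0.998] F [ 0.4  0.  -4.4] T [ 0.02 -0.02 -0.03] w 23.2 q [-0.3   0.31  1.81 -0.    1.08 -0.6 ]
time_s: 6.8
tool_pos: [599.0, -79.2, 140.6]
eef_rot: [0.592, 0.805, -0.013, -0.035]
ft_force: [0.1, 0.6, -3.8]
gripper_width: 22.8
6.8 [599.  -79.2 140.6] xang 107.31 z [-0.072  0.021 -0.997] F [ 0.1  0.6 -3.8] T [-0.02 -0.12 -0.  ] w 22.8 q [-0.3   0.28  1.8  -0.    1.14 -0.6 ]
```

View pics/cl.png

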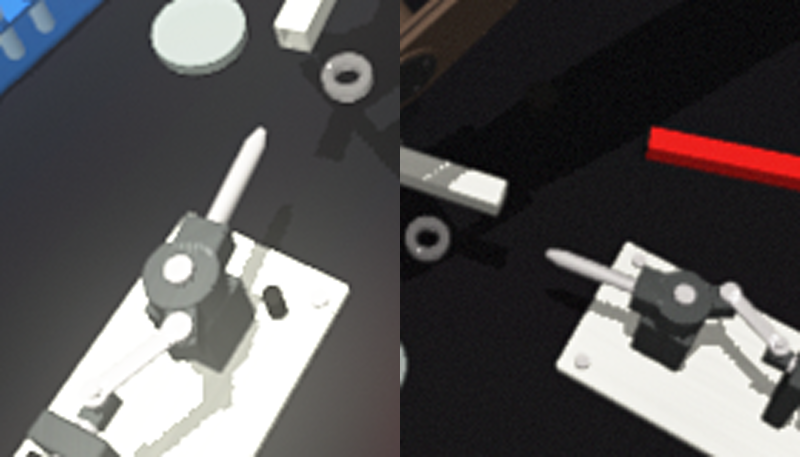

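The crops show the tube mouth open and facing the stub (mouth at (292,42) in the left crop), with the lever and boss clear. The tube's weight makes the arm sag a little each row, and the tilt builds up because rows can't correct it. I'll press the fingertips gently on a free patch of bench, around (560,-150), to work the tilt back out.

```bash
python3 -c "
from h import *
for n in('scene1','side1'):
    c=dict(np.load(n+'.npz'));W=cloud(c)
a=plan([560,-150,70],107.3,3);plan([560,-150,22],107.3,2,a)"
```

```text
[[-1.83, -2.01, 2.46, 0.01], [-1.83, -2.01, 2.46, 0.01], [-1.83, -2.01, 2.46, 0.01]]
[[0.0, 0.0, 2.4, -0.0], [0.0, 0.0, 2.4, -0.0]]
```

```bash
python3 -m pendant '[[[-1.8,-2,2],0],[[-1.8,-2,2],0],[[-1.8,-2,2],0],[[0,0,2],0]]'; python3 -c "
from h import *
st()"; python3 -m pendant '[[[0,0,2],0],[[0,0,1],0]]';python3 -c "
from h import *
st()"
```

```text
time_s: 7.3
tool_pos: [560.9, -152.7, 73.6]
eef_rot: [0.591, 0.806, -0.009, -0.021]
ft_force: [0.1, 0.8, -4.2]
gripper_width: 23.3
7.3 [ 560.9 -152.7   73.6] xang 107.44 z [-0.045  0.011 -0.999] F [ 0.1  0.8 -4.2] T [ 0.03 -0.06  0.  ] w 23.3 q [-0.44  0.31  1.9  -0.01  0.98 -0.74]
time_s: 7.5
tool_pos: [559.0, -154.1, 43.3]
eef_rot: [0.593, 0.805, -0.009, -0.021]
ft_force: [-0.4, -0.0, -3.7]
gripper_width: 23.3
7.5 [ 559.  -154.1   43.3] xang 107.26 z [-0.043  0.01  -0.999] F [-0.4 -0.  -3.7] T [ 0.03 -0.03 -0.03] w 23.3 q [-0.44  0.36  1.91 -0.01  0.92 -0.73]
```

```bash
python3 -m pendant '[[[0,0,2],0],[[0,0,1],0],[[0,0,0.8],0],[[0,0,0.8],0]]'; python3 -c "
from h import *
st()"; python3 -m pendant '[[[0,0,0.8],0],[[0,0,0.8],0],[[0,0,0.8],0]]';python3 -c "
from h import *
st()"
```

```text
time_s: 7.9
tool_pos: [559.7, -154.9, 19.6]
eef_rot: [0.591, 0.806, -0.011, -0.029]
ft_force: [-19.9, 6.7, 36.7]
gripper_width: 23.5
7.9 [ 559.7 -154.9   19.6] xang 107.49 z [-0.06   0.015 -0.998] F [-19.9   6.7  36.7] T [1.34 3.1  0.15] w 23.5 q [-0.44  0.4   1.9  -0.01  0.9  -0.74]
time_s: 8.2
tool_pos: [560.0, -155.1, 19.8]
eef_rot: [0.588, 0.808, -0.015, -0.036]
ft_force: [-17.3, 5.4, 33.0]
gripper_width: 23.0
8.2 [ 560.  -155.1   19.8] xang 107.79 z [-0.076  0.019 -0.997] F [-17.3   5.4  33. ] T [1.19 2.85 0.15] w 23.0 q [-0.44  0.41  1.89 -0.02  0.92 -0.74]
```

Pressing straight down made the tilt worse, because bench friction pushes the fingers inward. I'll drag lightly inward instead, so the friction acts the other way.

```bash
python3 -m pendant '[[[0.4,-0.7,0.2],0],[[0.4,-0.7,0.2],0],[[0.4,-0.7,0.2],0]]'; python3 -c "
from h import *
st()"; python3 -m pendant '[[[0.4,-0.7,0.3],0],[[0.4,-0.7,0.3],0],[[0.4,-0.7,0.3],0]]';python3 -c "
from h import *
st()"
```

```text
time_s: 8.5
tool_pos: [539.9, -151.5, 22.1]
eef_rot: [0.588, 0.808, -0.014, -0.03]
ft_force: [0.3, -0.3, -4.2]
gripper_width: 23.5
8.5 [ 539.9 -151.5   22.1] xang 107.87 z [-0.065  0.013 -0.998] F [ 0.3 -0.3 -4.2] T [-0.04 -0.02  0.01] w 23.5 q [-0.45  0.37  1.95 -0.02  0.89 -0.75]
time_s: 8.8
tool_pos: [525.1, -149.7, 19.8]
eef_rot: [0.589, 0.808, -0.009, -0.015]
ft_force: [16.1, 1.3, -4.2]
gripper_width: 23.4
8.8 [ 525.1 -149.7   19.8] xang 107.75 z [-0.034  0.004 -0.999] F [16.1  1.3 -4.2] T [ 0.35 -2.61  0.34] w 23.4 q [-0.46  0.33  2.   -0.02  0.84 -0.76]
```

The fingers met the edge of the fixed rest's base with 16 N outward, and the tilt is halving. That's useful, so I'll continue gently.

```bash
python3 -m pendant '[[[0.4,-0.7,0],0],[[0.4,-0.7,0],0]]'; python3 -c "
from h import *
st()"; python3 -m pendant '[[[0.4,-0.7,0],0],[[0.4,-0.7,0],0]]'; python3 -c "
from h import *
st()"
```

```text
time_s: 9.0
tool_pos: [524.5, -148.9, 22.8]
eef_rot: [0.59, 0.807, 0.001, 0.008]
ft_force: [27.9, 2.7, -20.5]
gripper_width: 23.6
9.0 [ 524.5 -148.9   22.8] xang 107.64 z [ 0.015 -0.007 -1.   ] F [ 27.9   2.7 -20.5] T [ 0.73 -4.05  0.73] w 23.6 q [-0.46  0.3   2.03  0.    0.79 -0.77]
time_s: 9.2
tool_pos: [524.4, -148.2, 25.1]
eef_rot: [0.59, 0.807, 0.011, 0.031]
ft_force: [26.7, 1.7, -19.3]
gripper_width: 23.0
9.2 [ 524.4 -148.2   25.1] xang 107.56 z [ 0.063 -0.02  -0.998] F [ 26.7   1.7 -19.3] T [ 0.71 -3.86  0.79] w 23.0 q [-0.47  0.28  2.06  0.02  0.74 -0.79]
```

```bash
python3 - <<'E'
from h import *
a=dict(np.load("side1.npz"));b=dict(np.load("scene1.npz"))
for k,p,q,h in(("tip",(181.7,235.5),(306.8,258.9),100),("root",(166.3,266.3),(336.2,269.4),100),("boss",(153,283.8),(354.8,272.2),117)):
    r=[ray(c,*x,h) for c,x in((a,p),(b,q))]
    A=[];o=[]
    d=[(ray(c,*x,0)-c["extrinsics"][:3,3]) for c,x in((a,p),(b,q))];d=[x/np.linalg.norm(x) for x in d];O=[c["extrinsics"][:3,3] for c in(a,b)]
    M=sum(np.eye(3)-np.outer(x,x) for x in d);v=sum((np.eye(3)-np.outer(x,x))@y for x,y in zip(d,O))
    print(k,r[0].round(1),r[1].round(1),"tri",np.linalg.solve(M,v).round(1))
# stub by brightness: bright pixels in annulus, each cast on z=100
for c in(a,b):
    W=cloud(c);g=c["img"].min(2);P=np.full(W.shape,np.nan)
    v,u=np.mgrid[:384,:512];K=c["mtx"];E=c["extrinsics"];D=np.stack([(u-K[0,2])/K[0,0],(v-K[1,2])/K[1,1],np.ones(u.shape)],-1)@E[:3,:3].T;P=E[:3,3]+D*((100-E[2,3])/D[...,2:])
    R=np.hypot(P[...,0]-527.5,P[...,1]-203);m=(g>60)&(R>60)&(R<140)&(P[...,1]<165)&(abs(W[...,2]-100)<22)
    q=P[m][:,:2];l=cv2.fitLine(q.astype(np.float32),cv2.DIST_HUBER,0,.01,.01).ravel();print(m.sum(),l,np.degrees(np.arctan2(l[1],l[0])),"far",q[q[:,1].argmin()])
E
```

```text
tip [560.4  83.7 100. ] [562.9  85.6 100. ] tri [561.7  84.   97.8]
root [540.1 156.2 100. ] [539.6 160.9 100. ] tri [539.6 158.8 101.2]
boss [528.5 202.2 117. ] [524.3 203.4 117. ] tri [526.3 203.4 121.4]
195 [ 2.84308285e-01 -9.58732903e-01  5.51631409e+02  1.15936745e+02] -73.48249 far [562.50807946  83.50900677]
144 [ 2.66972303e-01 -9.63704228e-01  5.52937744e+02  1.14447464e+02] -74.515816 far [562.17516624  82.51666155]
```

```bash
python3 -c "
from h import *
a=plan([603,-58,112],106.2,5)"
```

```text
[[1.24, 2.04, -1.74, 0.27], [1.25, 2.04, -1.74, 0.27], [1.26, 2.03, -1.74, 0.27], [1.27, 2.02, -1.74, 0.27], [1.28, 2.02, -1.74, 0.27]]
```

```bash
python3 -m pendant '[[[0.6,1.4,-2.2],0.3],[[1.3,2.1,-2.2],0.3],[[1.3,2.1,-2.2],0.3],[[1.3,2.1,-2.2],0.3],[[1.3,2.1,-2],0.3]]'
cat > mouth.py <<'E'
from h import *
import sys
k=sys.argv[1];s=st()
for n in("side","scene"):
    c=camera(n);np.savez(f"{n}{k}.npz",**c);W=cloud(c)
    t=s["tool_pos"];x=Rot.from_quat(s["eef_rot"]).as_matrix()[:,0]
    e=t+115*x;uv=proj(c,e);print(n,"pred mouth",e.round(1),uv.round(1))
    g=c["img"].min(2);L=((W[...,:2]-t[:2])@x[:2]);lat=(W[...,0]-t[0])*x[1]-(W[...,1]-t[1])*x[0]
    m=(W[...,2]>t[2]-5)&(abs(lat)<22)&(L>45)&(L<125)&(g>50)
    q=W[m];top=q[q[:,2]>np.percentile(q[:,2],60)-1]
    Lt=(top[:,:2]-t[:2])@x[:2];f=np.polyfit(Lt,top[:,2],1);print(" n",m.sum(),"Lmax",np.percentile(Lt,99).round(1),"top z fit",f.round(3),"z@mouth",np.polyval(f,110).round(1))
    r=rect(top[:,:2]);print(" rect",np.round(r[0],1),np.round(r[1],1),round(r[2],1))
    u,v=uv.astype(int);u=np.clip(u,60,451);v=np.clip(v,60,323);cv2.imwrite(f"pics/m{n}{k}.png",cv2.resize(c["img"][v-60:v+60,u-60:u+60,::-1],(390,390),interpolation=cv2.INTER_CUBIC));print(" crop",u-60,v-60)
cv2.imwrite(f"pics/m{k}.png",np.hstack([cv2.imread(f"pics/m{n}{k}.png") for n in("side","scene")]))
E
python3 mouth.py 2
```

```text
time_s: 9.7
tool_pos: [587.1, -58.3, 127.5]
eef_rot: [0.603, 0.798, 0.007, 0.02]
ft_force: [0.8, -0.7, -4.2]
gripper_width: 23.0
9.7 [587.1 -58.3 127.5] xang 105.82 z [ 0.04  -0.012 -0.999] F [ 0.8 -0.7 -4.2] T [0.04 0.07 0.02] w 23.0 q [-0.27  0.21  1.91 -0.    0.98 -0.55]
side pred mouth [555.8  52.3 124.8] [191.  219.7]
 n 1066 Lmax 78.9 top z fit [1.39000e-01 3.84877e+02] z@mouth 400.1
 rect [568.5   0.6] [15.7 52.8] 73.4
 crop 130 159
scene pred mouth [555.8  52.3 124.8] [298.8 245.4]
 n 489 Lmax 110.3 top z fit [ -4.394 611.536] z@mouth 128.2
 rect [563.9  16.7] [41.6 69.4] 21.6
 crop 238 185
```

View pics/m2.png

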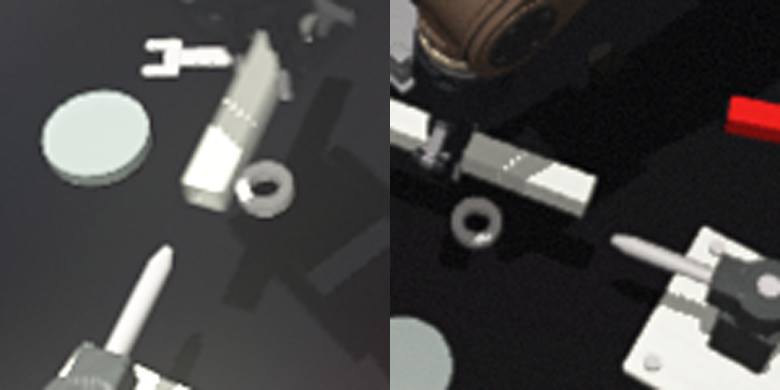

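The crops agree with the predicted mouth to about 1 px (side (203,197), scene (196,197) in crop pixels), so the mouth sits at TCP + 115 mm along tool x. Next I'll align with the stub line.

```bash
cat > al.py <<'E'
from h import *
import sys
s=st();ang=float(sys.argv[1]) if len(sys.argv)>1 else -73.8
u=np.array([np.cos(np.radians(ang)),np.sin(np.radians(ang))]);n=np.array([-u[1],u[0]])
R=Rot.from_quat(s["eef_rot"]).as_matrix();P=np.array([526.5,203])
m=s["tool_pos"]+115*R[:,0]
print("mouth along",((m[:2]-P)@u).round(1),"lat",((m[:2]-P)@n).round(1),"z",m[2].round(1),"| tcp along",((s["tool_pos"][:2]-P)@u).round(1),"lat",((s["tool_pos"][:2]-P)@n).round(1),"| pitch",R[2,0].round(3),"head err deg",round(xang(s)-180-ang,2))
E
python3 -m pendant '[[[0,0.7,1],0],[[0,0.8,1],-0.2],[[0,0,0.3],-0.2]]'; python3 al.py
```

```text
time_s: 10.1
tool_pos: [603.3, -53.7, 102.3]
eef_rot: [0.599, 0.801, 0.007, 0.02]
ft_force: [0.1, -0.0, -4.5]
gripper_width: 23.0
10.1 [603.3 -53.7 102.3] xang 106.42 z [ 0.041 -0.012 -0.999] F [ 0.1 -0.  -4.5] T [ 0.01  0.08 -0.01] w 23.0 q [-0.26  0.28  1.88 -0.    0.94 -0.54]
mouth along 153.0 lat 1.7 z 99.6 | tcp along 267.9 lat 2.1 | pitch -0.023 head err deg 0.22
```

```bash
python3 -m pendant '[[[1.8,-0.1,-0.2],0],[[1.8,-0.1,-0.2],0]]'; python3 al.py
```

```text
time_s: 10.3
tool_pos: [588.4, -20.5, 100.7]
eef_rot: [0.6, 0.799, 0.005, 0.017]
ft_force: [2.9, -1.4, -4.4]
gripper_width: 23.4
10.3 [588.4 -20.5 100.7] xang 106.16 z [ 0.033 -0.011 -0.999] F [ 2.9 -1.4 -4.4] T [-0.35 -0.56 -0.42] w 23.4 q [-0.21  0.25  1.92 -0.01  0.94 -0.48]
mouth along 116.9 lat -2.9 z 98.4 | tcp along 231.9 lat -3.0 | pitch -0.02 head err deg -0.04
```

```bash
python3 -m pendant '[[[1,0.3,-0.1],0],[[1,0.1,-0.2],0]]'; python3 al.py
```

```text
time_s: 10.5
tool_pos: [584.7, 1.3, 102.0]
eef_rot: [0.6, 0.8, 0.004, 0.017]
ft_force: [1.8, -5.1, -10.8]
gripper_width: 23.2
10.5 [584.7   1.3 102. ] xang 106.29 z [ 0.031 -0.014 -0.999] F [  1.8  -5.1 -10.8] T [-1.39 -0.43 -0.05] w 23.2 q [-0.17  0.24  1.92 -0.01  0.94 -0.45]
mouth along 95.0 lat -0.5 z 99.4 | tcp along 210.0 lat -0.4 | pitch -0.023 head err deg 0.09
```

```bash
python3 -m pendant '[[[1,0,0.2],0],[[1,0.1,0],0]]'; python3 al.py
```

```text
time_s: 10.7
tool_pos: [579.3, 23.0, 99.6]
eef_rot: [0.599, 0.8, 0.004, 0.016]
ft_force: [-0.8, -0.6, -3.4]
gripper_width: 23.2
10.7 [579.3  23.   99.6] xang 106.31 z [ 0.031 -0.013 -0.999] F [-0.8 -0.6 -3.4] T [ 0.02  0.03 -0.02] w 23.2 q [-0.13  0.24  1.94 -0.01  0.94 -0.41]
mouth along 72.6 lat 0.2 z 97.2 | tcp along 187.6 lat 0.4 | pitch -0.021 head err deg 0.11
```

Free of load now. 30 mm to go.

```bash
python3 -m pendant '[[[1,0,-0.1],0],[[0.9,0,-0.1],0]]'; python3 al.py;  python3 -m pendant '[[[0.7,0,-0.1],0],[[0.6,0,-0.1],0]]'; python3 al.py
```

```text
time_s: 10.9
tool_pos: [573.4, 42.5, 100.9]
eef_rot: [0.599, 0.801, 0.003, 0.017]
ft_force: [3.3, -6.1, -12.5]
gripper_width: 23.3
10.9 [573.4  42.5 100.9] xang 106.39 z [ 0.032 -0.016 -0.999] F [  3.3  -6.1 -12.5] T [-1.44 -0.64 -0.24] w 23.3 q [-0.1   0.22  1.95 -0.02  0.94 -0.37]
mouth along 52.3 lat -0.1 z 98.1 | tcp along 167.2 lat 0.2 | pitch -0.024 head err deg 0.19
time_s: 11.1
tool_pos: [570.5, 53.0, 101.1]
eef_rot: [0.598, 0.801, 0.001, 0.022]
ft_force: [8.7, -22.6, -14.9]
gripper_width: 23.4
11.1 [570.5  53.  101.1] xang 106.47 z [ 0.037 -0.025 -0.999] F [  8.7 -22.6 -14.9] T [-4.01 -1.37 -0.56] w 23.4 q [-0.08  0.22  1.96 -0.03  0.93 -0.35]
mouth along 41.4 lat -0.1 z 97.2 | tcp along 156.3 lat 0.4 | pitch -0.034 head err deg 0.27
```

Axial 22 N with the mouth at 41–42 mm along: it is seated against the shoulder. Relax briefly, then start the swing on the 156 mm arc, with tool -y as clockwise.

```bash
python3 -m pendant '[[[0,0,0.1],0],[[0,0,0.1],0]]'; python3 al.py;  python3 -m pendant '[[[0.05,-1.2,0],4.5],[[0.05,-1.2,0],4.5]]'; python3 al.py
```

```text
time_s: 11.3
tool_pos: [571.2, 52.8, 99.9]
eef_rot: [0.598, 0.801, 0.001, 0.024]
ft_force: [-0.2, -2.4, -2.2]
gripper_width: 23.3
11.3 [571.2  52.8  99.9] xang 106.45 z [ 0.039 -0.026 -0.999] F [-0.2 -2.4 -2.2] T [-0.12  0.12  0.02] w 23.3 q [-0.08  0.22  1.96 -0.03  0.92 -0.35]
mouth along 41.8 lat 0.5 z 95.7 | tcp along 156.7 lat 1.0 | pitch -0.036 head err deg 0.25
time_s: 11.5
tool_pos: [551.2, 48.5, 100.6]
eef_rot: [0.661, 0.75, 0.007, 0.027]
ft_force: [6.5, -2.0, -11.1]
gripper_width: 23.5
11.5 [551.2  48.5 100.6] xang 97.22 z [ 0.05  -0.026 -0.998] F [  6.5  -2.  -11.1] T [-0.42 -0.85  0.33] w 23.5 q [-0.09  0.17  2.01 -0.03  0.91 -0.2 ]
mouth along 41.7 lat -1.4 z 96.9 | tcp along 155.2 lat -19.4 | pitch -0.032 head err deg -8.98
```

```bash
python3 -m pendant '[[[0.05,-1.5,0.1],4],[[0.05,-1.4,0.1],4]]'; python3 al.py -90;  python3 -m pendant '[[[0.05,-1.5,0.1],4],[[0.05,-1.5,0],4]]'; python3 al.py -97
```

```text
time_s: 11.7
tool_pos: [529.0, 46.9, 100.2]
eef_rot: [0.714, 0.7, 0.017, 0.035]
ft_force: [10.6, -1.3, -9.7]
gripper_width: 23.5
11.7 [529.   46.9 100.2] xang 88.81 z [ 0.073 -0.026 -0.997] F [10.6 -1.3 -9.7] T [-0.34 -1.46 -0.02] w 23.5 q [-0.09  0.12  2.08 -0.02  0.87 -0.06]
mouth along 41.2 lat 4.9 z 97.4 | tcp along 156.1 lat 2.5 | pitch -0.025 head err deg -1.19
time_s: 11.9
tool_pos: [506.2, 48.6, 100.0]
eef_rot: [0.763, 0.645, 0.028, 0.042]
ft_force: [11.0, -2.7, -15.7]
gripper_width: 23.3
11.9 [506.2  48.6 100. ] xang 80.4 z [ 0.097 -0.029 -0.995] F [ 11.   -2.7 -15.7] T [-1.04 -1.37 -0.44] w 23.3 q [-0.1   0.06  2.14 -0.03  0.84  0.09]
mouth along 40.9 lat 3.9 z 98.6 | tcp along 155.8 lat -1.3 | pitch -0.012 head err deg -2.6
```

```bash
python3 -m pendant '[[[0.05,-1.4,0.2],3.5],[[0.05,-1.4,0.1],3.5]]'; python3 al.py -105
```

```text
time_s: 12.1
tool_pos: [486.3, 52.9, 98.6]
eef_rot: [0.802, 0.593, 0.038, 0.049]
ft_force: [6.5, -6.1, -6.0]
gripper_width: 23.2
12.1 [486.3  52.9  98.6] xang 72.98 z [ 0.12  -0.034 -0.992] F [ 6.5 -6.1 -6. ] T [-1.21 -0.75 -0.57] w 23.2 q [-0.09  0.01  2.2  -0.03  0.81  0.23]
mouth along 40.5 lat 4.1 z 98.9 | tcp along 155.4 lat 0.0 | pitch 0.003 head err deg -2.02
```

```bash
python3 -m pendant '[[[0,-1.2,0.1],3],[[0,-1,0.1],3]]'; python3 al.py -112
```

```text
time_s: 12.3
tool_pos: [469.2, 58.8, 97.0]
eef_rot: [0.835, 0.547, 0.045, 0.051]
ft_force: [2.8, -3.1, -7.0]
gripper_width: 23.4
12.3 [469.2  58.8  97. ] xang 66.53 z [ 0.132 -0.036 -0.991] F [ 2.8 -3.1 -7. ] T [-0.69 -0.08 -0.38] w 23.4 q [-0.08 -0.03  2.24 -0.04  0.8   0.36]
mouth along 40.3 lat 3.8 z 99.2 | tcp along 155.2 lat 0.9 | pitch 0.019 head err deg -1.47
```

```bash
python3 -m pendant '[[[-0.1,-0.7,0.1],1.5],[[0,-0.7,0.1],1]]'; python3 al.py -115; python3 -m pendant '[[[0,-0.8,0],0.5],[[0,-0.8,0],0]]'; python3 al.py -116
```

```text
time_s: 12.5
tool_pos: [461.4, 62.3, 96.4]
eef_rot: [0.847, 0.525, 0.053, 0.056]
ft_force: [22.7, -18.8, -16.6]
gripper_width: 23.2
12.5 [461.4  62.3  96.4] xang 63.73 z [ 0.15  -0.04  -0.988] F [ 22.7 -18.8 -16.6] T [-3.44 -2.41 -1.43] w 23.2 q [-0.07 -0.06  2.27 -0.04  0.78  0.42]
mouth along 40.1 lat 3.0 z 99.9 | tcp along 155.0 lat 0.5 | pitch 0.031 head err deg -1.27
time_s: 12.7
tool_pos: [460.4, 63.2, 100.1]
eef_rot: [0.848, 0.52, 0.067, 0.073]
ft_force: [27.9, -19.8, -28.4]
gripper_width: 23.6
12.7 [460.4  63.2 100.1] xang 63.28 z [ 0.189 -0.054 -0.98 ] F [ 27.9 -19.8 -28.4] T [-2.86 -2.64 -0.87] w 23.6 q [-0.06 -0.08  2.29 -0.06  0.74  0.45]
mouth along 39.7 lat 3.4 z 104.4 | tcp along 154.6 lat 1.9 | pitch 0.037 head err deg -0.72
```

It is at the stop, but pressing harder than wanted. I'll ease the push to about 15 N and hold.

```bash
python3 -m pendant '[[[-0.05,-0.3,0.3],0]]'; python3 al.py -116|tail -2; python3 -m pendant '[[[0,-0.4,0.15],0],[[0,-0.4,0.1],0]]'; python3 al.py -116
```

```text
time_s: 12.8
tool_pos: [461.3, 62.6, 98.6]
eef_rot: [0.848, 0.52, 0.07, 0.076]
ft_force: [0.6, -1.5, -1.0]
gripper_width: 22.9
12.8 [461.3  62.6  98.6] xang 63.26 z [ 0.198 -0.057 -0.979] F [ 0.6 -1.5 -1. ] T [-0.14  0.03  0.22] w 22.9 q [-0.06 -0.08  2.29 -0.07  0.73  0.46]
mouth along 39.9 lat 4.5 z 103.1 | tcp along 154.8 lat 3.0 | pitch 0.039 head err deg -0.74
time_s: 13.0
tool_pos: [461.1, 62.8, 99.1]
eef_rot: [0.847, 0.52, 0.075, 0.084]
ft_force: [11.0, -11.7, -11.3]
gripper_width: 23.1
13.0 [461.1  62.8  99.1] xang 63.37 z [ 0.214 -0.064 -0.975] F [ 11.  -11.7 -11.3] T [-1.65 -0.88 -0.38] w 23.1 q [-0.06 -0.09  2.3  -0.08  0.71  0.47]
mouth along 39.8 lat 3.9 z 103.7 | tcp along 154.7 lat 2.6 | pitch 0.04 head err deg -0.63
```

```bash
python3 -m pendant '[[[0,-0.4,0.2],0],[[0,-0.4,0.15],0],[[0,-0.4,0.15],0],[[0,-0.4,0.15],0]]'; python3 al.py -116|tail -2;  python3 -m pendant '[[[0,-0.4,0.15],0],[[0,-0.4,0.15],0]]'; python3 al.py -116|tail -2
```

```text
time_s: 13.4
tool_pos: [461.2, 62.8, 98.6]
eef_rot: [0.844, 0.519, 0.086, 0.099]
ft_force: [9.1, -12.0, -8.4]
gripper_width: 23.3
13.4 [461.2  62.8  98.6] xang 63.5 z [ 0.247 -0.078 -0.966] F [  9.1 -12.   -8.4] T [-1.5  -0.74 -0.5 ] w 23.3 q [-0.05 -0.1   2.32 -0.11  0.68  0.49]
mouth along 39.8 lat 3.8 z 103.4 | tcp along 154.7 lat 2.8 | pitch 0.042 head err deg -0.5
time_s: 13.6
tool_pos: [461.2, 62.8, 98.5]
eef_rot: [0.843, 0.519, 0.091, 0.106]
ft_force: [8.0, -12.5, -6.7]
gripper_width: 23.2
13.6 [461.2  62.8  98.5] xang 63.55 z [ 0.263 -0.085 -0.961] F [  8.  -12.5  -6.7] T [-1.5  -0.67 -0.52] w 23.2 q [-0.05 -0.11  2.33 -0.12  0.66  0.51]
mouth along 39.8 lat 3.7 z 103.5 | tcp along 154.7 lat 2.8 | pitch 0.043 head err deg -0.45
```

```bash
python3 -m pendant '[[[-0.05,-0.5,0.15],0],[[0,-0.5,0.15],0],[[0,-0.5,0.15],0],[[0,-0.5,0.15],0]]'; python3 al.py -116|tail -2
python3 - <<'E'
from h import *
c=camera("scene");np.savez("scene3.npz",**c);d=camera("side")
cv2.imwrite("pics/lock.png",np.hstack([cv2.resize(c["img"][180:330,255:405,::-1],(400,400)),cv2.resize(d["img"][200:350,90:240,::-1],(400,400))]))
E
```

```text
time_s: 14.0
tool_pos: [461.1, 62.8, 98.3]
eef_rot: [0.84, 0.517, 0.104, 0.123]
ft_force: [11.7, -15.4, -9.7]
gripper_width: 23.2
14.0 [461.1  62.8  98.3] xang 63.66 z [ 0.302 -0.1   -0.948] F [ 11.7 -15.4  -9.7] T [-1.89 -0.93 -0.72] w 23.2 q [-0.04 -0.12  2.35 -0.15  0.61  0.54]
mouth along 39.8 lat 3.4 z 103.8 | tcp along 154.7 lat 2.7 | pitch 0.047 head err deg -0.34
```

View pics/lock.png

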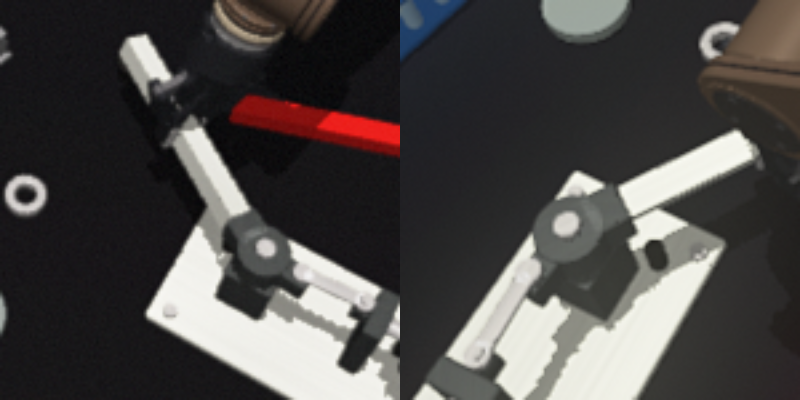

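The crops show the tube fully on, the lever swung to its stop and the toggle link straight, so it is locked. But the press tilted the tool by about 0.3 rad, and at that tilt drawing the tube off (inward) would run out of reach. Plan: let go (the tube stays on the stub), push the tilt out against the fixed rest, then regrip.

```bash
python3 -m pendant '[[[0,0.1,0.1],0],[[0,0,0],0],[[0,0,0],0],[[0,0,0],0],[[0,0,0],0]]' 100
python3 -c "
from h import *
s=st();R=Rot.from_quat(s['eef_rot']).as_matrix();print('up 4cm',R.T@[0,0,4],'out2+up4',R.T@[2,-.5,4], 'to P', R.T@(np.array([425,-165,150])-s['tool_pos']-[0,0,60])/10)"
```

```text
time_s: 14.6
tool_pos: [465.9, 63.6, 103.5]
eef_rot: [0.841, 0.516, 0.109, 0.124]
ft_force: [0.1, -0.3, 0.5]
gripper_width: 85.3
14.6 [465.9  63.6 103.5] xang 63.6 z [ 0.311 -0.097 -0.945] F [ 0.1 -0.3  0.5] T [0.02 0.14 0.03] w 85.3 q [-0.04 -0.13  2.34 -0.15  0.61  0.54]
up 4cm [ 0.2164935   1.28496295 -3.78179862] out2+up4 [ 0.65733294  3.18394631 -3.11133401] to P [-22.33172539   6.10969402   2.2219549 ]
```

```bash
python3 -m pendant '[[[0.2,0.9,-3],0],[[0.2,1,-3],0],[[0.2,1,-3],0]]'
python3 -c "
from h import *
s=st();R=Rot.from_quat(s['eef_rot']).as_matrix();print('to P', R.T@(np.array([425,-165,130])-s['tool_pos'])/10)"
```

```text
time_s: 14.9
tool_pos: [460.2, 66.1, 194.0]
eef_rot: [0.841, 0.517, 0.102, 0.12]
ft_force: [0.9, -0.1, -0.6]
gripper_width: 85.6
14.9 [460.2  66.1 194. ] xang 63.6 z [ 0.296 -0.095 -0.95 ] F [ 0.9 -0.1 -0.6] T [ 0.05  0.15 -0.02] w 85.6 q [-0.03 -0.29  2.28 -0.11  0.85  0.5 ]
to P [-22.54965867   5.13740214   7.24628889]
```

```bash
python3 -m pendant '[[[-3.8,1,0],0],[[-3.8,1,0],0],[[-3.8,1,1],0],[[-3.8,1,1.5],0],[[-3.8,1,2],0],[[-3.5,1,2],0]]' 0
python3 -c "
from h import *
s=st();R=Rot.from_quat(s['eef_rot']).as_matrix();print('to P', R.T@(np.array([425,-163,38])-s['tool_pos'])/10,'push dir',R.T@[.98,-.2,0])"
```

```text
time_s: 15.5
tool_pos: [438.1, -170.1, 151.9]
eef_rot: [0.835, 0.523, 0.113, 0.128]
ft_force: [0.9, 0.2, 0.5]
gripper_width: -0.0
15.5 [ 438.1 -170.1  151.9] xang 64.63 z [ 0.323 -0.096 -0.942] F [0.9 0.2 0.5] T [0.05 0.12 0.03] w -0.0 q [-0.65 -0.25  2.33  0.18  0.74 -0.3 ]
to P [-0.54040883 -5.18784931 10.23243888] push dir [0.23888884 0.91148359 0.33545459]
```

```bash
python3 -m pendant '[[[-0.1,-1.6,2.4],0],[[-0.1,-1.6,2.4],0],[[-0.1,-1.3,2.4],0],[[-0.1,-1,2.4],0],[[0,-0.2,1.4],0]]' 0
python3 -c "
from h import *
st()"
python3 -m pendant '[[[0.2,0.75,0.3],0],[[0.2,0.75,0.3],0],[[0.2,0.75,0.3],0]]'
python3 -c "
from h import *
st()"
```

```text
time_s: 16.0
tool_pos: [423.5, -166.0, 26.7]
eef_rot: [0.837, 0.519, 0.113, 0.131]
ft_force: [-0.1, -0.1, 0.1]
gripper_width: -0.3
16.0 [ 423.5 -166.    26.7] xang 64.08 z [ 0.325 -0.102 -0.94 ] F [-0.1 -0.1  0.1] T [0.08 0.16 0.03] w -0.3 q [-0.66 -0.01  2.42  0.3   0.42 -0.45]
time_s: 16.3
tool_pos: [442.4, -167.9, 22.5]
eef_rot: [0.837, 0.523, 0.107, 0.121]
ft_force: [-89.2, -5.5, 78.7]
gripper_width: 0.1
16.3 [ 442.4 -167.9   22.5] xang 64.51 z [ 0.307 -0.091 -0.948] F [-89.2  -5.5  78.7] T [-2.18  9.03 -1.73] w 0.1 q [-0.63  0.05  2.37  0.26  0.43 -0.4 ]
```

Too stiff here: 119 N, because the fingertips wedged on the base. Backing off and using much smaller pushes, higher up.

```bash
python3 -m pendant '[[[0,-0.1,-0.7],0]]'; python3 -m pendant '[[[0.05,0.15,-0.2],0]]'
python3 -c "
from h import *
st()"
python3 -m pendant '[[[0.05,0.25,0.1],0]]'
python3 -c "
from h import *
st()"
```

```text
time_s: 16.4
tool_pos: [438.6, -166.6, 28.7]
eef_rot: [0.837, 0.524, 0.106, 0.119]
ft_force: [0.0, 0.5, 0.6]
gripper_width: -0.1
time_s: 16.5
tool_pos: [440.3, -167.1, 32.4]
eef_rot: [0.836, 0.524, 0.106, 0.12]
ft_force: [-1.9, -0.0, -1.5]
gripper_width: -0.0
16.5 [ 440.3 -167.1   32.4] xang 64.6 z [ 0.304 -0.09  -0.948] F [-1.9 -0.  -1.5] T [ 0.04  0.6  -0.04] w -0.0 q [-0.63  0.02  2.37  0.25  0.46 -0.39]
time_s: 16.6
tool_pos: [441.4, -167.0, 32.1]
eef_rot: [0.836, 0.526, 0.105, 0.118]
ft_force: [-25.6, -2.9, 14.3]
gripper_width: 0.3
16.6 [ 441.4 -167.    32.1] xang 64.77 z [ 0.299 -0.087 -0.95 ] F [-25.6  -2.9  14.3] T [-0.58  3.2  -0.51] w 0.3 q [-0.63  0.03  2.36  0.24  0.46 -0.38]
```

```bash
python3 -m pendant '[[[0.05,0.35,-0.15],0],[[0.05,0.35,-0.15],0]]'
python3 -c "
from h import *
st()"
python3 -m pendant '[[[0.05,0.35,-0.05],0],[[0.05,0.35,-0.05],0],[[0.05,0.35,-0.05],0]]'
python3 -c "
from h import *
st()"
```

```text
time_s: 16.8
tool_pos: [441.0, -166.2, 33.4]
eef_rot: [0.836, 0.529, 0.1, 0.11]
ft_force: [-8.1, -2.7, -3.2]
gripper_width: 0.2
16.8 [ 441.  -166.2   33.4] xang 65.05 z [ 0.283 -0.079 -0.956] F [-8.1 -2.7 -3.2] T [-0.21  1.54 -0.21] w 0.2 q [-0.63  0.03  2.36  0.22  0.49 -0.36]
time_s: 17.1
tool_pos: [441.5, -166.3, 33.3]
eef_rot: [0.835, 0.534, 0.091, 0.1]
ft_force: [-20.4, -3.6, 8.8]
gripper_width: 0.0
17.1 [ 441.5 -166.3   33.3] xang 65.51 z [ 0.258 -0.069 -0.964] F [-20.4  -3.6   8.8] T [-0.61  2.63 -0.48] w 0.0 q [-0.62  0.04  2.34  0.19  0.52 -0.34]
```

```bash
python3 -m pendant '[[[0.05,0.45,-0.1],0],[[0.05,0.45,-0.1],0],[[0.05,0.45,-0.1],0],[[0.05,0.45,-0.1],0],[[0.05,0.45,-0.1],0],[[0.05,0.45,-0.1],0]]'
python3 -c "
from h import *
st()"
```

```text
time_s: 17.7
tool_pos: [441.8, -166.8, 34.6]
eef_rot: [0.833, 0.545, 0.068, 0.07]
ft_force: [-18.0, -2.3, 5.8]
gripper_width: -0.4
17.7 [ 441.8 -166.8   34.6] xang 66.59 z [ 0.19  -0.043 -0.981] F [-18.   -2.3   5.8] T [-0.55  2.59 -0.27] w -0.4 q [-0.61  0.06  2.3   0.13  0.6  -0.3 ]
```

```bash
python3 -m pendant '[[[0.05,0.6,0],0],[[0.05,0.6,0],0],[[0.05,0.6,0],0],[[0.05,0.6,0],0],[[0.05,0.6,0],0],[[0.05,0.6,0],0]]'
python3 -c "
from h import *
st()"
python3 -m pendant '[[[0.05,0.6,0],0],[[0.05,0.6,0],0],[[0.05,0.6,0],0],[[0.05,0.6,0],0]]'
python3 -c "
from h import *
st()"
```

```text
time_s: 18.3
tool_pos: [442.7, -165.9, 31.5]
eef_rot: [0.828, 0.559, 0.035, 0.024]
ft_force: [-25.4, -0.2, 19.4]
gripper_width: 0.1
18.3 [ 442.7 -165.9   31.5] xang 68.15 z [ 0.085 -0.001 -0.996] F [-25.4  -0.2  19.4] T [-0.04  3.5   0.01] w 0.1 q [-0.6   0.12  2.24  0.07  0.72 -0.27]
time_s: 18.7
tool_pos: [442.5, -165.9, 30.8]
eef_rot: [0.823, 0.568, 0.01, -0.008]
ft_force: [-26.3, 0.7, 16.4]
gripper_width: 0.3
18.7 [ 442.5 -165.9   30.8] xang 69.21 z [ 0.007  0.024 -1.   ] F [-26.3   0.7  16.4] T [0.2  3.64 0.12] w 0.3 q [-0.59  0.16  2.19  0.03  0.8  -0.25]
```

```bash
python3 -m pendant '[[[0.05,0.6,0],0],[[0.05,0.6,0],0],[[0,-1.5,-1],0],[[0,-1,-3.5],0],[[0,0,-4],0],[[0,0,-4],0]]' 100
python3 - <<'E'
from h import *
s=st()
a=plan([472,86,190],64.3,6)
for n in("side","scene"):
    c=camera(n);np.savez(n+"4.npz",**c);W=cloud(c);P=np.array([526.5,203]);d=W[...,:2]-P;r=np.hypot(d[...,0],d[...,1]);th=np.degrees(np.arctan2(d[...,1],d[...,0]))
    m=(abs(W[...,2]-112)<9)&(r>60)&(r<270)&(abs(th+115)<15)
    q=W[m];l=cv2.fitLine(q[:,:2].astype(np.float32),cv2.DIST_HUBER,0,.01,.01).ravel();x=-l[:2] if l[1]>0 else l[:2]
    L=(q[:,:2]-P)@x;lat=(q[:,0]-P[0])*-x[1]+(q[:,1]-P[1])*x[0];print(n,m.sum(),"ang",np.degrees(np.arctan2(x[1],x[0])).round(2),"L",L.min().round(),L.max().round(),"lat",lat.mean().round(1),"zfit",np.polyfit(L,q[:,2],1).round(3))
E
```

```text
time_s: 19.3
tool_pos: [411.4, -156.5, 158.2]
eef_rot: [0.817, 0.574, -0.02, -0.05]
ft_force: [1.3, 0.0, 0.2]
gripper_width: 85.2
19.3 [ 411.4 -156.5  158.2] xang 70.1 z [-0.091  0.059 -0.994] F [1.3 0.  0.2] T [-0.04 -0.11  0.02] w 85.2 q [-0.59 -0.09  2.16 -0.    1.18 -0.25]
[[4.14, -0.43, -0.53, 0.97], [4.14, -0.5, -0.53, 0.97], [4.13, -0.57, -0.53, 0.97], [4.12, -0.64, -0.53, 0.97], [4.11, -0.7, -0.53, 0.97], [4.09, -0.77, -0.53, 0.97]]
side 675 ang -112.05 L 59.0 259.0 lat -8.2 zfit [-3.80000e-02  1.12252e+02]
scene 473 ang -114.46 L 60.0 264.0 lat 2.8 zfit [-3.50000e-02  1.13166e+02]
```

```bash
python3 -m pendant '[[[4.1,-0.4,-0.9],1],[[4.1,-0.5,-0.9],1],[[4.1,-0.6,-0.8],1],[[4.1,-0.6,-0.8],1],[[4.1,-0.7,-0.8],1],[[4.1,-0.7,-0.8],1]]'
python3 -c "
from h import *
s=st();R=Rot.from_quat(s['eef_rot']).as_matrix();print('to above', R.T@(np.array([472,86,150])-s['tool_pos'])/10,'down5',R.T@[0,0,-5])"
```

```text
time_s: 20.0
tool_pos: [489.3, 83.0, 226.6]
eef_rot: [0.85, 0.525, -0.015, -0.036]
ft_force: [0.3, -0.4, -0.1]
gripper_width: 85.2
20.0 [489.3  83.  226.6] xang 63.33 z [-0.063  0.045 -0.997] F [ 0.3 -0.4 -0.1] T [-0.07 -0.06  0.  ] w 85.2 q [-0.06 -0.06  2.    0.04  1.27  0.39]
to above [-0.60441424 -1.08718591  7.76363012] down5 [-0.06028417  0.38169188  4.98504535]
```

```bash
python3 -m pendant '[[[-0.3,-0.3,3.5],0],[[-0.3,-0.3,3.5],0],[[0,0.1,3],0],[[0,0.2,2],0]]'
python3 -c "
from h import *
s=st();R=Rot.from_quat(s['eef_rot']).as_matrix();print('to', R.T@(np.array([471,86,97])-s['tool_pos'])/10)"
```

```text
time_s: 20.4
tool_pos: [485.8, 92.5, 111.6]
eef_rot: [0.848, 0.53, -0.005, -0.03]
ft_force: [1.0, -0.5, 0.1]
gripper_width: 85.7
20.4 [485.8  92.5 111.6] xang 63.98 z [-0.04   0.045 -0.998] F [ 1.  -0.5  0.1] T [-0.01 -0.02  0.06] w 85.7 q [-0.04  0.07  2.1   0.05  1.01  0.39]
to [-1.26133542 -0.96122168  1.48769243]
```

```bash
python3 -m pendant '[[[-0.8,-0.7,1],0],[[-0.6,-0.3,0.6],0]]'
python3 -c "
from h import *
s=st();P=np.array([526.5,203]);d=s['tool_pos'][:2]-P;print(np.hypot(*d),np.degrees(np.arctan2(d[1],d[0])))"
python3 -m pendant '[[[0,0,0],0],[[0,0,0],0],[[0,0,0],0],[[0,0,0],0],[[0,0,0],0]]' 20 25
python3 al.py -115
```

```text
time_s: 20.6
tool_pos: [469.5, 86.1, 92.6]
eef_rot: [0.847, 0.53, -0.006, -0.03]
ft_force: [-0.6, -0.6, 0.4]
gripper_width: 85.4
20.6 [469.5  86.1  92.6] xang 64.07 z [-0.042  0.045 -0.998] F [-0.6 -0.6  0.4] T [-0.05 -0.03 -0.03] w 85.4 q [-0.05  0.07  2.15  0.05  0.97  0.37]
130.03431591105675 -115.99989774652872
time_s: 21.1
tool_pos: [473.4, 84.5, 94.3]
eef_rot: [0.847, 0.531, -0.003, -0.026]
ft_force: [-0.5, 0.9, -5.6]
gripper_width: 28.4
21.1 [473.4  84.5  94.3] xang 64.11 z [-0.032  0.04  -0.999] F [-0.5  0.9 -5.6] T [0.1  0.06 0.02] w 28.4 q [-0.05  0.07  2.14  0.05  0.97  0.37]
mouth along 14.9 lat 3.7 z 96.9 | tcp along 129.9 lat 1.9 | pitch 0.022 head err deg -0.89
```

```bash
python3 -m pendant '[[[0,0,0],0],[[0,0,0],0],[[0,0,0],0]]' 10 70
python3 al.py -115|tail -1
```

```text
time_s: 21.4
tool_pos: [473.1, 84.6, 94.0]
eef_rot: [0.847, 0.531, -0.003, -0.026]
ft_force: [-0.7, -1.5, -2.7]
gripper_width: 27.2
mouth along 14.9 lat 3.4 z 96.6 | tcp along 129.9 lat 1.6 | pitch 0.022 head err deg -0.87
```

```bash
python3 -m pendant '[[[-0.1,0,0],0],[[-0.3,0,0],0],[[-0.8,0,0],0]]' 5 110
python3 al.py -115
```

```text
time_s: 21.7
tool_pos: [467.9, 74.0, 92.9]
eef_rot: [0.847, 0.531, -0.002, -0.026]
ft_force: [3.1, -0.1, -14.3]
gripper_width: 22.9
21.7 [467.9  74.   92.9] xang 64.15 z [-0.031  0.041 -0.999] F [  3.1  -0.1 -14.3] T [ 0.26 -0.56  0.13] w 22.9 q [-0.08  0.05  2.16  0.05  0.96  0.35]
mouth along 26.7 lat 3.1 z 95.6 | tcp along 141.7 lat 1.4 | pitch 0.023 head err deg -0.85
```

```bash
python3 -m pendant '[[[-1.3,0,0.2],0],[[-1.3,0,0.1],0]]'
python3 al.py -115|tail -1
python3 -m pendant '[[[-1.5,0,0],0],[[-1.5,0,0],0]]'
python3 al.py -115|tail -2
```

```text
time_s: 21.9
tool_pos: [455.9, 49.5, 89.0]
eef_rot: [0.847, 0.531, -0.002, -0.025]
ft_force: [1.9, 0.9, -4.2]
gripper_width: 22.7
mouth along 54.0 lat 2.6 z 91.7 | tcp along 169.0 lat 0.9 | pitch 0.023 head err deg -0.85
time_s: 22.1
tool_pos: [441.5, 20.4, 88.3]
eef_rot: [0.847, 0.531, -0.002, -0.026]
ft_force: [1.7, -0.4, -6.7]
gripper_width: 23.0
22.1 [441.5  20.4  88.3] xang 64.1 z [-0.031  0.041 -0.999] F [ 1.7 -0.4 -6.7] T [-0.15 -0.15 -0.3 ] w 23.0 q [-0.2  -0.01  2.24  0.04  0.96  0.22]
mouth along 86.4 lat 2.0 z 91.0 | tcp along 201.4 lat 0.2 | pitch 0.024 head err deg -0.9
```

```bash
python3 -m pendant '[[[-1.5,0,0],0],[[-1.5,0,0],0]]'
python3 al.py -115|tail -2
python3 -m pendant '[[[-1.2,0,0],0]]'
python3 al.py -115|tail -2
```

```text
time_s: 22.3
tool_pos: [426.5, -8.8, 87.6]
eef_rot: [0.847, 0.53, -0.003, -0.026]
ft_force: [0.7, -1.8, -4.6]
gripper_width: 23.2
22.3 [426.5  -8.8  87.6] xang 64.03 z [-0.032  0.042 -0.999] F [ 0.7 -1.8 -4.6] T [-0.06 -0.3   0.81] w 23.2 q [-0.28 -0.04  2.27  0.04  0.96  0.15]
mouth along 119.3 lat 0.8 z 90.3 | tcp along 234.2 lat -1.2 | pitch 0.024 head err deg -0.97
time_s: 22.4
tool_pos: [419.8, -20.7, 87.2]
eef_rot: [0.848, 0.53, -0.003, -0.027]
ft_force: [0.3, 0.1, -4.2]
gripper_width: 22.9
22.4 [419.8 -20.7  87.2] xang 63.98 z [-0.034  0.043 -0.999] F [ 0.3  0.1 -4.2] T [-0.01  0.04  0.  ] w 22.9 q [-0.31 -0.06  2.28  0.04  0.96  0.12]
mouth along 132.9 lat -0.1 z 89.9 | tcp along 247.9 lat -2.2 | pitch 0.023 head err deg -1.02
```

The tube is off the stub and free. Carrying it to the rest: the grip is now 22 mm mouthward of the tube's middle, so the TCP target is about (481.6,-222).

```bash
python3 -c "
from h import *
plan([481.6,-222,118],79.7,6)"
```

```text
[[-2.56, 2.4, -0.51, -2.62], [-2.67, 2.28, -0.51, -2.62], [-2.77, 2.15, -0.51, -2.62], [-2.87, 2.02, -0.51, -2.62], [-2.96, 1.89, -0.51, -2.62], [-3.04, 1.75, -0.51, -2.62]]
```

```bash
python3 -m pendant '[[[-2.6,2.4,-0.8],-2.6],[[-2.7,2.3,-0.8],-2.6],[[-2.8,2.2,-0.8],-2.6],[[-2.9,2,-0.8],-2.6],[[-3,1.9,-0.7],-2.6],[[-3,1.7,-0.7],-2.6]]'
python3 - <<'E'
from h import *
s=st();plan([481.6,-222,118],79.7,1)
c=camera("wrist");np.savez("w5.npz",**c);cv2.imwrite("pics/w5.png",c["img"][:,:,::-1])
R=Rot.from_quat(s["eef_rot"]).as_matrix();print("pitch",R[2,0])
E
```

```text
time_s: 23.0
tool_pos: [473.6, -231.0, 119.1]
eef_rot: [0.764, 0.644, -0.002, -0.036]
ft_force: [0.4, 0.5, -4.3]
gripper_width: 23.1
23.0 [ 473.6 -231.   119.1] xang 80.16 z [-0.049  0.053 -0.997] F [ 0.4  0.5 -4.3] T [ 0.   -0.12  0.03] w 23.1 q [-0.65  0.15  2.    0.01  1.06 -0.49]
[[1.02, 0.64, 0.11, 0.46]]
pitch 0.0436631472270711
```

View pics/w5.png

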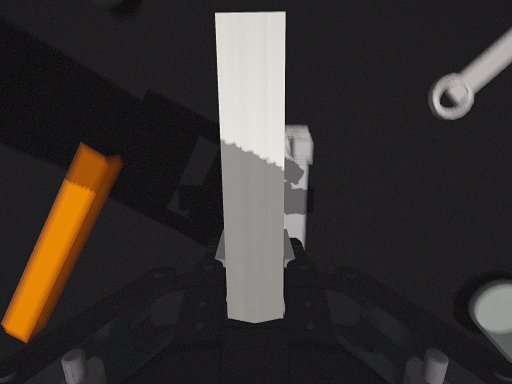

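The wrist view shows the tube mouth at (216–286,12) and the rest's right cheek at (300,140), so the tube is slightly left of the notch, as planned for the correction. Checking with rays.

```bash
python3 - <<'E'
from h import *
c=dict(np.load("w5.npz"));s=read_state();R=Rot.from_quat(s["eef_rot"]).as_matrix()
for z in(132,137):
    m=(ray(c,216,13,z)+ray(c,286,12,z))/2;d=m-s["tool_pos"];print("mouth",m.round(1),"fwd",(d@R[:,0]).round(1),"lat",(d@R[:,1]).round(1))
for p in((312,126),(312,163)):print("cheek outer",ray(c,*p,48).round(1))
x=np.array([.179,.984]);n=np.array([.984,-.179])
print("expected outer edge lat ctr+35:",(np.array([477.6,-243.7])+70*x+35*n).round(1))
W=cloud(c);print(W[20:60,235:265].reshape(-1,3)[:,2].mean(),W[200:215,240:260].reshape(-1,3)[:,2].mean())
E
```

```text
mouth [ 493.2 -124.5  132. ] fwd 114.2 lat -2.7
mouth [ 493.2 -126.5  137. ] fwd 112.4 lat -2.6
cheek outer [ 523.4 -170.    48. ]
cheek outer [ 520.3 -196.1   48. ]
expected outer edge lat ctr+35: [ 524.6 -181.1]
nan 144.13027478024867
```

```bash
python3 - <<'E'
from h import *
s=read_state();t=s["tool_pos"];R=Rot.from_quat(s["eef_rot"]).as_matrix();o=[]
for n in("side","scene","wrist"):
    c=camera(n);np.savez(n+"6.npz",**c);W=cloud(c);B=(W-t)@R
    m=(abs(B[...,1])<11)&(abs(B[...,0])<150)&(B[...,2]<-4)&(B[...,2]>-40)&(c["img"].min(2)>70)
    b=B[m]
    for lo in range(-140,140,20):
        q=b[(b[:,0]>=lo)&(b[:,0]<lo+20)]
        if len(q)>5:print(n,lo,len(q),np.median(q[:,2]).round(1),end=" | ")
    print("\n",n,"x range",np.percentile(b[:,0],[0.5,99.5]).round(1))
    for L in(88,112):print("   proj mouth",L,proj(c,t+R@[L,-2,-2]).round(1))
    if n!="wrist":
        u,v=proj(c,t).astype(int);o.append(cv2.resize(c["img"][v-60:v+60,max(u-60,0):u+60,::-1],(390,390),interpolation=cv2.INTER_CUBIC));print(u-60,v-60)
cv2.imwrite("pics/t6.png",np.hstack(o))
E
```

```text
side -120 39 -33.1 | side -100 48 -31.2 | side -80 21 -30.9 | side -20 9 -26.0 | side 0 50 -24.9 | side 20 54 -23.4 | side 40 50 -22.3 | side 60 54 -20.8 | side 80 55 -19.2 | side 100 27 -17.8 | 
 side x range [-115.4  106.1]
   proj mouth 88 [268. 171.]
   proj mouth 112 [261.1 176.6]
231 92
scene -120 33 -33.4 | scene -100 43 -32.7 | scene -80 28 -30.4 | scene 0 41 -26.4 | scene 20 58 -24.2 | scene 40 59 -23.2 | scene 60 58 -21.7 | scene 80 65 -20.7 | scene 100 29 -19.5 | 
 scene x range [-113.6  107.3]
   proj mouth 88 [253.6 186.6]
   proj mouth 112 [259.4 192. ]
172 108
wrist -20 971 -24.8 | wrist 0 2268 -23.9 | wrist 20 2542 -22.6 | wrist 40 2855 -21.4 | wrist 60 3257 -20.2 | wrist 80 3648 -18.9 | wrist 100 2031 -18.0 | 
 wrist x range [ -8.6 109.6]
   proj mouth 88 [250.   87.2]
   proj mouth 112 [249.4  22.1]
```

View pics/t6.png

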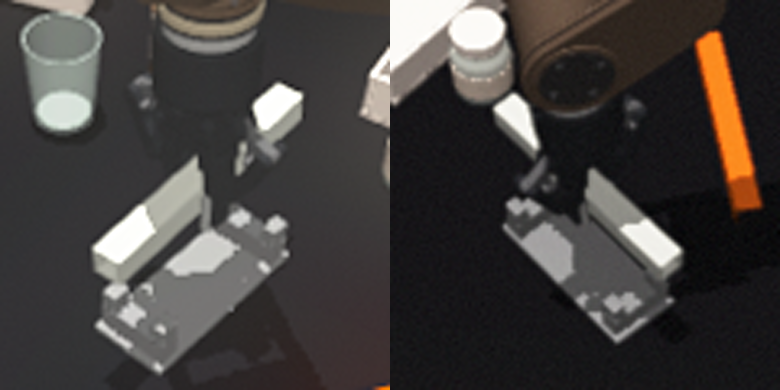

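The views show the tube hovering level over the rest. It slipped in the grip: its middle is now 3 mm behind the TCP and its axis 14 mm above it. New target: TCP (476,-240), lowered to about z 30.

```bash
python3 -c "
from h import *
s=st();R=Rot.from_quat(s['eef_rot']).as_matrix();print(R.T@(np.array([476.2,-240,70])-s['tool_pos'])/10, 'down',R.T@[0,0,-2])"
```

```text
23.2 [ 473.6 -229.9  118.8] xang 79.96 z [-0.049  0.053 -0.997] F [ 0.5  0.1 -4.3] T [-0.   -0.01 -0.04] w 22.9 q [-0.65  0.15  2.    0.01  1.06 -0.48]
[-1.1600639   0.70810112  4.80373925] down [-0.08737608  0.11473165  1.99479374]
```

```bash
python3 -m pendant '[[[-0.5,0.3,1.6],0.4],[[-0.5,0.3,1.4],0.4],[[-0.2,0.2,1.2],0]]'
python3 -c "
from h import *
s=st();R=Rot.from_quat(s['eef_rot']).as_matrix();print(R.T@(np.array([476.2,-240,48])-s['tool_pos'])/10, 'down',R.T@[0,0,-2])"
```

```text
time_s: 23.5
tool_pos: [475.4, -238.8, 75.0]
eef_rot: [0.77, 0.637, -0.002, -0.037]
ft_force: [1.4, -0.6, -4.1]
gripper_width: 23.0
23.5 [ 475.4 -238.8   75. ] xang 79.16 z [-0.05   0.055 -0.997] F [ 1.4 -0.6 -4.1] T [ 0.   -0.08 -0.02] w 23.0 q [-0.66  0.23  2.01  0.02  0.98 -0.48]
[-0.22493531  0.2589694   2.68021264] down [-0.08925037  0.11893718  1.99446442]
```

```bash
python3 -m pendant '[[[-0.1,0.1,1],0],[[-0.1,0.1,1],0]]'
python3 -c "
from h import *
st()"
python3 -m pendant '[[[0,0,0.8],0]]'
python3 -c "
from h import *
st()"
```

```text
time_s: 23.7
tool_pos: [474.8, -238.3, 52.0]
eef_rot: [0.769, 0.638, -0.002, -0.039]
ft_force: [-0.3, 0.8, -4.4]
gripper_width: 22.8
23.7 [ 474.8 -238.3   52. ] xang 79.21 z [-0.053  0.057 -0.997] F [-0.3  0.8 -4.4] T [-0.01 -0.06 -0.05] w 22.8 q [-0.66  0.26  2.01  0.02  0.94 -0.48]
time_s: 23.8
tool_pos: [474.0, -237.3, 42.8]
eef_rot: [0.769, 0.638, -0.002, -0.04]
ft_force: [0.2, 0.4, -3.6]
gripper_width: 22.6
23.8 [ 474.  -237.3   42.8] xang 79.23 z [-0.054  0.058 -0.997] F [ 0.2  0.4 -3.6] T [-0.02 -0.01 -0.  ] w 22.6 q [-0.66  0.28  2.01  0.02  0.93 -0.49]
```

```bash
python3 -m pendant '[[[-0.25,0.2,0.5],0]]'
python3 -m pendant '[[[-0.1,0.1,0.5],0]]'
python3 -c "
from h import *
st()"
```

```text
time_s: 23.9
tool_pos: [474.7, -239.0, 36.3]
eef_rot: [0.769, 0.638, -0.002, -0.041]
ft_force: [-0.9, -0.5, -4.8]
gripper_width: 22.7
time_s: 24.0
tool_pos: [475.5, -240.1, 30.8]
eef_rot: [0.769, 0.638, -0.002, -0.04]
ft_force: [0.4, -0.3, -4.4]
gripper_width: 22.7
24.0 [ 475.5 -240.1   30.8] xang 79.27 z [-0.055  0.059 -0.997] F [ 0.4 -0.3 -4.4] T [-0.02 -0.09  0.03] w 22.7 q [-0.66  0.31  2.01  0.02  0.91 -0.49]
```

One slow step more to contact, then release and rise.

```bash
python3 -m pendant '[[[0,0,0.1],0]]'
python3 -c "
from h import *
st()"
python3 -m pendant '[[[0,0,0],0],[[0,0,0],0],[[0,0,0],0],[[0,0,0],0],[[0,0,-0.2],0]]' 80
python3 -m pendant '[[[0.1,-0.1,-2],0],[[0.1,-0.1,-3],0],[[0.1,-0.2,-4],0],[[0.1,-0.2,-4],0]]'
python3 - <<'E'
from h import *
s=st()
for n in("side","scene","wrist"):
    c=camera(n);np.savez(n+"7.npz",**c);W=cloud(c)
    m=(abs(W[...,2]-54)<5)&(np.hypot(W[...,0]-477,W[...,1]+243)<140)&(c["img"].min(2)>150 if n=="wrist" else True)
    print(n,m.sum(),rect(W[m][:,:2])[:3])
    if n=="wrist":cv2.imwrite("pics/w7.png",c["img"][:,:,::-1])
    else:
        P=np.array([526.5,203]);d=W[...,:2]-P;r=np.hypot(d[...,0],d[...,1]);th=np.degrees(np.arctan2(d[...,1],d[...,0]))
        k=(abs(W[...,2]-103)<10)&(r>65)&(r<130)&(th<-40)&(th>-140);q=W[k];print(" stub",k.sum(),np.median(th[k]).round(1),r[k].max().round())
c=dict(np.load("wrist7.npz"));d=dict(np.load("scene7.npz"))
cv2.imwrite("pics/fin.png",np.hstack([c["img"][:,:,::-1][:, 100:500],cv2.resize(d["img"][100:330,200:430,::-1],(384,384))]))
E
```

```text
time_s: 24.1
tool_pos: [475.3, -240.0, 29.2]
eef_rot: [0.769, 0.638, -0.002, -0.041]
ft_force: [-0.3, 0.5, -2.3]
gripper_width: 22.7
24.1 [ 475.3 -240.    29.2] xang 79.28 z [-0.056  0.06  -0.997] F [-0.3  0.5 -2.3] T [0.13 0.   0.06] w 22.7 q [-0.66  0.31  2.01  0.02  0.91 -0.49]
time_s: 24.6
tool_pos: [478.9, -242.9, 35.8]
eef_rot: [0.769, 0.638, -0.002, -0.036]
ft_force: [-1.0, 0.6, 0.2]
gripper_width: 67.9
time_s: 25.0
tool_pos: [476.8, -242.5, 164.5]
eef_rot: [0.769, 0.638, -0.003, -0.043]
ft_force: [1.5, -1.2, -0.9]
gripper_width: 68.2
25.0 [ 476.8 -242.5  164.5] xang 79.25 z [-0.059  0.062 -0.996] F [ 1.5 -1.2 -0.9] T [-0.02 -0.03  0.01] w 68.2 q [-0.67  0.11  1.95  0.01  1.17 -0.49]
side 652 ((473.6376953125, -247.50674438476562), (225.40586853027344, 60.689170837402344), 77.78095245361328)
 stub 205 -116.0 123.0
scene 462 ((477.5335693359375, -233.08670043945312), (193.4147186279297, 64.07978057861328), 78.96712493896484)
 stub 113 -111.3 123.0
wrist 5709 ((479.4464416503906, -246.95327758789062), (220.0717315673828, 58.45647430419922), 81.40118408203125)
```

View pics/fin.png

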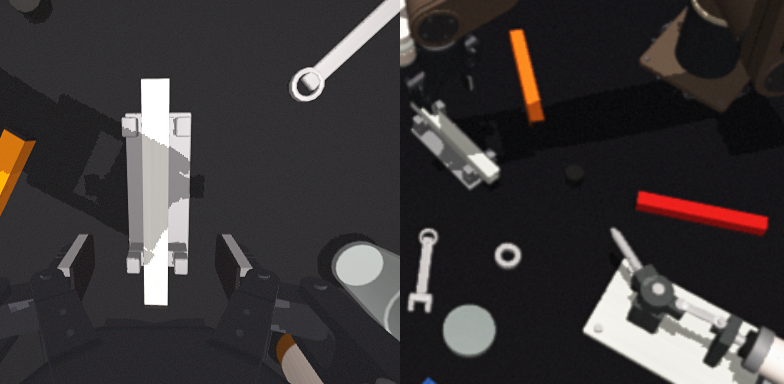

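The wrist view shows the tube in both saddles: mouth edge at row 80, far end at row 305, saddles at rows 126 and 261. The scene view shows the lever still locked and the bystanders in place. Putting a number on the tube's offset.

```bash
python3 - <<'E'
from h import *
c=dict(np.load("wrist7.npz"));r=lambda u,v,h:ray(c,u,v,h)[:2]
m=(r(241,80,54)+r(270,80,54))/2;e=(r(244,305,54)+r(267,305,54))/2
a=(r(230,126,48)+r(283,125,48))/2;b=(r(233,261,48)+r(281,260,48))/2
f=lambda p,q:np.degrees(np.arctan2(*(p-q)[::-1])).round(1)
mid=m-110*(m-e)/np.linalg.norm(m-e);rm=(a+b)/2;x=(a-b)/np.linalg.norm(a-b)
print("len",np.linalg.norm(m-e),"tube",mid,f(m,e),"rest",rm,f(a,b),"sep",np.linalg.norm(a-b),"along",(mid-rm)@x,"lat",np.cross(x,mid-rm),"mouth x",(m-rm)@x);st()
E
```

```text
len 218.74521808802916 tube [ 476.40535674 -247.3858493 ] 79.5 rest [ 478.24586707 -241.78328986] 79.8 sep 133.67598410863792 along -5.840349455343487 lat 0.8163753993292935 mouth x 104.15846063896967
25.15 [ 479.1 -244.2  167.4] xang 79.28 z [-0.052  0.057 -0.997] F [ 0.2  0.5 -0.2] T [-0.04  0.02 -0.01] w 68.6 q [-0.67  0.11  1.95  0.01  1.16 -0.49]<stdin>:7: DeprecationWarning: Arrays of 2-dimensional vectors are deprecated. Use arrays of 3-dimensional vectors instead. (deprecated in NumPy 2.0)
```

The tube lies about 6 mm off the rest's middle, with a heading difference of about 0.3°. Nothing touches the arm, so I'm handing in.

```bash
python3 -c "
from station import *
print(job_done())"
```

```text
the job is handed in; nothing more can be done
None
```

The lever is locked at its stop and the tube is back in its rest. I handed the job in at about 25 s of the 70 s allowed. No verdict is reported, and I could not measure the tube-to-lever load directly.

**What I did**
- I took the tube from its rest and slid it onto the stub until it met the shoulder. The mouth then measured 41–42 mm from the pivot (the shoulder is at 42 mm), with 22 N along the stub.
- I swung the lever past its dead point to the stop and held it there for about 1 s at roughly 13–18 N sideways push.
- I then drew the tube off and laid it back in its rest.

**Last checks**
- **Tube:** it lies in both saddles with the mouth towards +x, about 6 mm off the rest's middle and about 0.3° off its length.
- **Lever:** the stub points to about -111° to -116° in the final pictures, against about -74° at the start, and the toggle link looks straight.
- **Arm:** it stands clear, with no force at the wrist.
- **Bystanders:** those in view look unmoved. The beaker, jar and bottle were barely in the final crops, so I did not check them closely.

**What did not go smoothly**
- **First push at the stop:** it briefly reached about 34 N sideways (44 N in all) before I eased it. Through the tube's leverage, the stub's 100 N limit may have been neared or passed.
- **Tool tilt:** the tool tilted as the rows added up, and the moves cannot correct that. I let go of the tube on the stub and pressed the closed fingers against the fixed rest to straighten the tool. One of those presses read 119 N at the wrist, just under the 120 N limit.
- **Slip in the grip:** the tube slid about 20 mm in the grip while coming off. I measured this again and corrected for it before laying the tube down.

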